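# Gauge the spare drive pulleys

## Task

Check the spare brass drive pulleys standing on the bench (two or three of them) in the bench caliper gauge, one at a time, going from the smallest rim to the largest: stand the pulley on the bed between the jaws, slide the jaw gently shut until it nips the rim and pushes the sprung anvil back about 2 mm, and, leaving it nipped, press the logging plunger right down to its stop; then take the pulley out and stand it upright on the floor of the tray. When all are in the tray, slide the empty gauge fully shut and let go of everything, leaving the other things on the bench alone.

Things in the scene. Friction and masses are not known exactly. Their poses are not given: they have to be found in the camera images.
- gauge: bench caliper gauge, fixed: dark steel bed 130 (x) x 170 (y) x 6 mm, beam along y at x = +45 mm (top 18 mm up). Origin: centre of the bed's underside; z up. Sprung anvil on the -y side, sliding jaw on the +y side; pulleys stand on the bed's top between them, near x = 0 (carriage from x = 33 mm on). A grey housing 28 mm high lies behind the anvil (y below -51 mm); the -x side is open.
- anvil: sprung anvil: steel blade 10 mm thick, x -30 to +55 mm, top 22 mm above the bench. Origin: on its measuring face (looking to the gauge's +y), level with the bed's top; axes as the gauge's. At rest it is at y = -30 mm of the gauge; pushed to -y it gives up to 6 mm against a spring of 1.5 N per mm (2 mm of give is 3 N).
- jaw: sliding jaw: a like blade on a carriage on the beam. Origin: on its measuring face (looking to the gauge's -y), level with the bed's top; axes as the gauge's. Shut, its origin meets that of the resting anvil; it slides to the gauge's +y, up to 66 mm open, against 3.5 N of friction, and stays where it is left, also against the anvil's spring.
- thumb_post (a point): middle of the jaw's black thumb post: 20 mm (x) by 12 mm (y), from 26 to 70 mm above the bench, 45 mm in x and 24 mm in y from the jaw's origin. Pinch it from above, across the gauge's y, to slide the jaw.
- key (a joint): logging plunger: 0 up, grows downward to 0.012 m at its stop; its spring takes 2 N to start and 7 N to reach the stop; comes back up when let go
- key_top (a point): centre of the top of the logging plunger's black round head, 30 mm across, 62 mm above the bench when up; it stands on a grey 60 mm square base (26 mm high) fixed to the bench
- tray: grey open tray, fixed, outside 150 x 150 mm, 20 mm high, walls and floor 4 mm. Origin: centre of its underside; z up. Takes the gauged pulleys side by side, for instance at x, y = +-33 mm.
- pulley_28: turned brass drive pulley, standing on its rim face: rim 28 mm in diameter and 14 mm thick, above it a hub 16 mm in diameter and 24 mm tall (38 mm in all), which can be gripped from above while the rim is between the jaws. Origin: centre of its underside; z up along its axis. Absent in some starts.
- pulley_36: turned brass drive pulley, standing on its rim face: rim 36 mm in diameter and 14 mm thick, above it a hub 16 mm in diameter and 24 mm tall (38 mm in all), which can be gripped from above while the rim is between the jaws. Origin: centre of its underside; z up along its axis. Absent in some starts.
- pulley_44: turned brass drive pulley, standing on its rim face: rim 44 mm in diameter and 14 mm thick, above it a hub 16 mm in diameter and 24 mm tall (38 mm in all), which can be gripped from above while the rim is between the jaws. Origin: centre of its underside; z up along its axis. Absent in some starts.
- pulley_52: turned brass drive pulley, standing on its rim face: rim 52 mm in diameter and 14 mm thick, above it a hub 16 mm in diameter and 24 mm tall (38 mm in all), which can be gripped from above while the rim is between the jaws. Origin: centre of its underside; z up along its axis. Absent in some starts.
- loupe: black eye loupe, 38 mm wide, 62 mm tall; a bystander beyond the gauge, not to be moved. Origin: at its underside middle
- screwdriver: screwdriver lying on the bench; a bystander beyond the gauge, not to be moved. Origin: at its underside
- disc_clamp: aluminium disc clamp, 76 mm wide, 50 mm tall; a bystander beyond the gauge, not to be moved. Origin: at its underside middle
There are look-alikes about, which are no part of the job. Leave any pink look-alike of the pulley_44 alone. Several things have the shape of the gauge; the one meant has the colours described above.

How it is judged:
On the way, in this order (a step that is already met when the one before it is completed fails the run):
1. the 28 mm pulley (if present) stands on the gauge bed, nipped by its rim between jaw and anvil with at least 2 N (contact force between each of anvil, jaw and pulley_28 above 2 N and angle between pulley_28's own z axis and vertical below 0.2 rad and z of pulley_28 in the frame of gauge below 0.01 m), for 0.2 s.
2. the logging plunger is pressed down to its stop (at least 10 of its 12 mm) while the 28 mm pulley is still nipped with at least 1 N (contact force between each of anvil, jaw and pulley_28 above 1 N and angle between pulley_28's own z axis and vertical below 0.2 rad and z of pulley_28 in the frame of gauge below 0.01 m and z of pulley_28 in the frame of key_top above -0.046 m), for 0.1 s.
3. the 36 mm pulley (if present) stands on the gauge bed, nipped by its rim between jaw and anvil with at least 2 N (contact force between each of anvil, jaw and pulley_36 above 2 N and angle between pulley_36's own z axis and vertical below 0.2 rad and z of pulley_36 in the frame of gauge below 0.01 m), for 0.2 s.
4. the logging plunger is pressed down to its stop (at least 10 of its 12 mm) while the 36 mm pulley is still nipped with at least 1 N (contact force between each of anvil, jaw and pulley_36 above 1 N and angle between pulley_36's own z axis and vertical below 0.2 rad and z of pulley_36 in the frame of gauge below 0.01 m and z of pulley_36 in the frame of key_top above -0.046 m), for 0.1 s.
5. the 44 mm pulley (if present) stands on the gauge bed, nipped by its rim between jaw and anvil with at least 2 N (contact force between each of anvil, jaw and pulley_44 above 2 N and angle between pulley_44's own z axis and vertical below 0.2 rad and z of pulley_44 in the frame of gauge below 0.01 m), for 0.2 s.
6. the logging plunger is pressed down to its stop (at least 10 of its 12 mm) while the 44 mm pulley is still nipped with at least 1 N (contact force between each of anvil, jaw and pulley_44 above 1 N and angle between pulley_44's own z axis and vertical below 0.2 rad and z of pulley_44 in the frame of gauge below 0.01 m and z of pulley_44 in the frame of key_top above -0.046 m), for 0.1 s.
7. the 52 mm pulley (if present) stands on the gauge bed, nipped by its rim between jaw and anvil with at least 2 N (contact force between each of anvil, jaw and pulley_52 above 2 N and angle between pulley_52's own z axis and vertical below 0.2 rad and z of pulley_52 in the frame of gauge below 0.01 m), for 0.2 s.
8. the logging plunger is pressed down to its stop (at least 10 of its 12 mm) while the 52 mm pulley is still nipped with at least 1 N (contact force between each of anvil, jaw and pulley_52 above 1 N and angle between pulley_52's own z axis and vertical below 0.2 rad and z of pulley_52 in the frame of gauge below 0.01 m and z of pulley_52 in the frame of key_top above -0.046 m), for 0.1 s.
At the end, for the whole second after the job is handed in: Every pulley present stands upright (within 0.15 rad) and at rest on the tray's floor, inside its walls; the empty gauge is shut (jaw face within 6 mm of the anvil face) and the plunger is up (x of pulley_28 in the frame of tray between -0.07 and 0.07 m and y of pulley_28 in the frame of tray between -0.07 and 0.07 m and z of each of pulley_28, pulley_36, pulley_44, pulley_52 in the frame of tray below 0.008 m and angle between each of pulley_28, pulley_36, pulley_44, pulley_52's own z axis and vertical below 0.15 rad and linear speed of each of pulley_28, pulley_36, pulley_44, pulley_52 below 0.02 m/s and x of pulley_36 in the frame of tray between -0.07 and 0.07 m and y of pulley_36 in the frame of tray between -0.07 and 0.07 m and x of pulley_44 in the frame of tray between -0.07 and 0.07 m and y of pulley_44 in the frame of tray between -0.07 and 0.07 m and x of pulley_52 in the frame of tray between -0.07 and 0.07 m and y of pulley_52 in the frame of tray between -0.07 and 0.07 m and distance between jaw and anvil below 0.006 m and value of joint key below 0.003 m); the robot touches nothing.
It fails at once if a bystander (loupe, screwdriver, disc clamp) is moved more than 40 mm (distance of any of loupe, screwdriver, disc_clamp from where it was at the start of the episode above 0.04 m).
It fails at once if a pulley is squeezed against the anvil with more than 30 N (contact force between anvil and pulley_28 above 30 N or contact force between anvil and pulley_36 above 30 N or contact force between anvil and pulley_44 above 30 N or contact force between anvil and pulley_52 above 30 N).
Of pulley_28, pulley_36, pulley_44, pulley_52 only 2 to 3 are there at a start; the rules pass over those that are not, and their reading is None.
At some moment in a run one of pulley_28, pulley_36, pulley_44, pulley_52 may be knocked a few centimetres aside while the robot is not near it.
It also fails if it takes over 210 s, if anything falls off the work surface, if the arm or the gripper's body presses on something with over 40 N, if the wrist force passes 120 N, or if a joint passes its speed limit or range.

## Robot

A 7-joint arm with a two-finger parallel gripper is mounted at the origin on the work surface. World frame = base frame: x ahead of the robot, y to its left, z up, the work surface at z = 0. Lengths are in m, angles in rad, forces in N, time in s.
With the tool pointing down it reaches from about 0.425 to 0.825 m from the base axis. Payload 3.6 kg.
Tool frame: the origin (TCP) lies where the fingers leave the gripper's body, on its centre line; the fingertips stand 84 mm ahead of it and the grasp point (between the pads) lies 65 mm ahead of it; z points along the fingers, y is the line along which they close (so a half turn about z gives the same grasp; the last joint's range is limited). The gripper opens to 93 mm and grips with 3 to 60 N. Pads are 15 mm wide; open, the fingers measure 128 mm over their backs; the gripper's body (75 mm by 188 mm) begins 65 mm behind the grasp point.
Start: joints at [1.24, 0.615, -0.013, 1.423, 0.008, 1.103, -0.04], TCP at [0.195, -0.62, 0.303] pointing down, gripper open.
Joint ranges: [-3.12, 3.12], [-0.3, 2.06], [-1.34, 1.32], [0.26, 2.42], [-1.36, 4.5], [0.01, 1.98], [-2.84, 2.84]. Speed limits (rad/s): [2.79, 2.79, 3.14, 3.14, 3.14, 3.14, 3.14].

## Interface

Orientations are given as a unit quaternion [x, y, z, w].
In Python, from bench import monitor, vision, ticket gives the robot as it stands.
- The arm moves only by the shell command python3 -m creep 'ROWS' [FORCE]. ROWS is 1 to 8 rows, parted by a bar, with the numbers parted by commas; each row has 7 numbers: dx, dy, dz in shares of the most that a row can go, 1 being 50 mm, then a rotation vector rx, ry, rz in a scale on which 1.0 is 2 rad, then the finger opening in m; each row shifts and turns the commanded pose from where the row before left it, along the tool's axes as they then stand; what a row does not reach is not made up. A row lasts 1/10 s, in which the tool goes at most 0.05 m and 0.15 rad, less where a joint would pass 70% of its speed; a pose out of reach is approached as far as the arm can. The fingers move at their own pace and stop on an object; FORCE is the grip in N (left out, the last holds). Time passes only in rows, so rows that do not move let the fingers close. It prints the time, the measured TCP pose, the force, the opening and the grip force at its end. Input that does not fit is refused with a message, and nothing moves.
- monitor.state(): the state, without advancing time (a new reading comes with each control period).
- vision.read_camera(name): name is "side" or "top"; returns the picture (420x560x3 uint8, red, green, blue); there is no depth.
- vision.camera_params(name): a dict with "vertical_fov" (degrees; the focal length in pixels is half the picture's height over the tangent of half this angle, whatever the lens; pixels are square), "cx", "cy" (the principal point, pixels), "R" (3x3) and "t" (3): a world point X has camera coordinates R X + t. Camera axes: x right, y down, z forward; pixel columns grow to the right and rows downward; lengths in m; the calibration is good to about 2 mm. A picture is of the moment at which its call begins. camera_params takes no time and is no camera call.
- ticket.finish_job(): hands the job in; it is judged then, once.
The state is a dict: "time_s": time; "joint_positions": joint angles; "qvel": joint speeds; "effort": joint torques, N m; "tool_pos": TCP position; "tcp_rot": TCP orientation; "ft_force": force on the tool from outside, world axes, zero at the start; "wrist_torque": the same for the moment, N m; "gripper_width": finger opening in m; "finger_force": force on a finger pad.
Only numpy, scipy, OpenCV 4.12 (cv2) and the standard library are available. Lean on these libraries where they do the work, as an engineer would, in place of code of your own. Each camera call takes 0.05 s, during which the arm holds its last target. There are 200 camera calls.

## Working session

There is one attempt and no reset: what is moved stays moved. The work goes in short steps, Python scripts to look and compute and a shell command to move; the robot and the scene stay as the last step left them, time stands still between calls to the robot, and variables do not carry over. Pictures are saved under pics/ and viewed, at most 14 in all, crops included, and the job is handed in when it is done.

```bash
mkdir -p pics; python3 - <<'E'
from bench import monitor, vision
import cv2
for n in("side","top"):
    im=vision.read_camera(n); cv2.imwrite(f"pics/{n}0.png",cv2.resize(im[:,:,::-1],(784,588),interpolation=cv2.INTER_CUBIC)); p=vision.camera_params(n); print(n,p)
print(monitor.state())
E
```

```text
side {'vertical_fov': 55.52293008300692, 'cx': 276.5402573989046, 'cy': 207.947972404242, 'R': array([[ 0.74135184, -0.67107366, -0.0075895 ],
       [-0.38614319, -0.41727815, -0.82266177],
       [ 0.54889971,  0.61281245, -0.56848044]]), 't': array([-0.31584875,  0.25063767,  0.59678835])}
top {'vertical_fov': 45.42133211016743, 'cx': 280.21041380236085, 'cy': 204.0425549536882, 'R': array([[ 0.0499478 , -0.99874929, -0.00225229],
       [-0.97393461, -0.04820697, -0.22164716],
       [ 0.22126136,  0.01326437, -0.97512433]]), 't': array([0.02539428, 0.49463239, 1.29801497])}
{'time_s': 0.1, 'joint_positions': array([ 1.23946615,  0.61580511, -0.01260137,  1.42469648,  0.00811714,
        1.10341691, -0.04040324]), 'qvel': array([-0.00017833, -0.00438804, -0.00033898, -0.00367311,  0.00020184,
        0.00089509, -0.00026191]), 'effort': array([ 1.54313413e-03, -4.60047162e+01,  2.10297592e-01, -1.66246033e+01,
       -6.11461233e-02,  1.69547147e-02,  9.74967725e-05]), 'tool_pos': array([ 0.19493569, -0.61954837,  0.30172212]), 'tcp_rot': array([ 9.88402299e-01,  1.51853883e-01, -1.98186296e-04, -1.12026867e-03]), 'ft_force': array([-0.0653146 ,  0.50489819,  0.01300316]), 'wrist_torque': array([ 0.0215893 , -0.03249874,  0.01615924]), 'finger_force': 0.0, 'gripper_width': 0.09340288770666297}
```

View pics/side0.png

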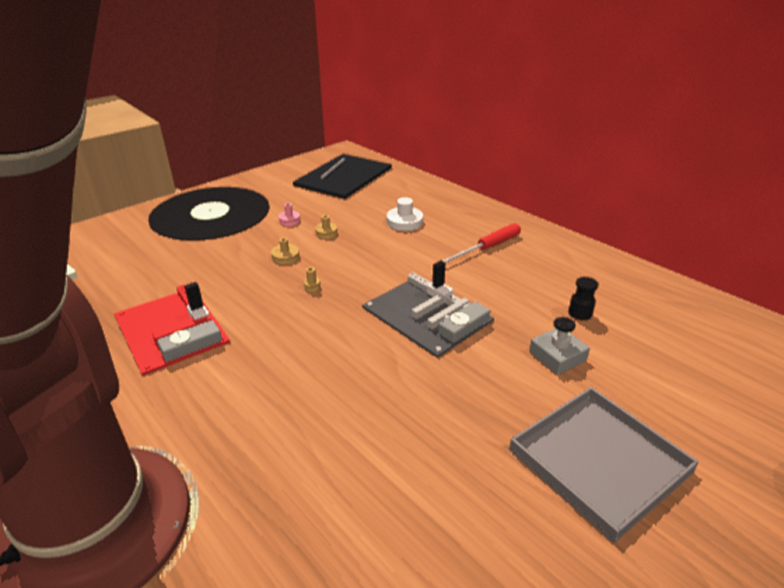

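View pics/top0.png

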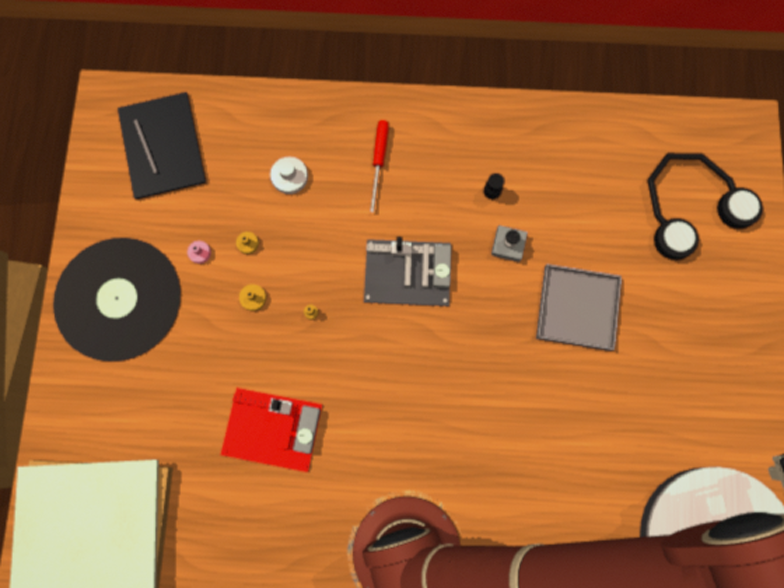

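The bench has three brass pulleys: in the top view at (311,312), (247,242) and (252,297). There is a pink decoy at (198,252). The dark gauge is at (408,272), the plunger at (511,240) and the tray at (580,308). The red gauge is a look-alike. I'll enlarge these areas next.

```bash
cat > h.py <<'E'
from bench import monitor, vision
import cv2, numpy as np
from scipy.spatial.transform import Rotation as Ro
P={n:vision.camera_params(n) for n in("side","top")}
def K(n):
    f=210/np.tan(np.radians(P[n]["vertical_fov"]/2)); return np.array([[f,0,P[n]["cx"]],[0,f,P[n]["cy"]],[0,0,1]])
def M(n): return K(n)@np.c_[P[n]["R"],P[n]["t"]]
def proj(n,X):
    q=M(n)@np.r_[X,1]; return q[:2]/q[2]
def atz(n,uv,z):  # pixel -> world at height z
    m=M(n); H=np.c_[m[:,0],m[:,1],m[:,2]*z+m[:,3]]; q=np.linalg.solve(H,[*uv,1]); return q[:2]/q[2]
def tri(us,ut):
    q=cv2.triangulatePoints(M("side"),M("top"),np.array(us,float).reshape(2,1),np.array(ut,float).reshape(2,1)); return (q[:3]/q[3]).ravel()
def crop(n,c0,r0,w,h,s,name,step=20):
    im=vision.read_camera(n)[r0:r0+h,c0:c0+w,::-1]
    im=cv2.resize(im,None,fx=s,fy=s,interpolation=cv2.INTER_CUBIC)
    for c in range(-(-c0//step)*step,c0+w,step):
        x=int((c+.5-c0)*s); cv2.line(im,(x,0),(x,6),(255,255,0),1); cv2.putText(im,str(c),(x+2,10),0,.35,(255,255,0),1)
    for r in range(-(-r0//step)*step,r0+h,step):
        y=int((r+.5-r0)*s); cv2.line(im,(0,y),(6,y),(255,255,0),1); cv2.putText(im,str(r),(8,y+4),0,.35,(255,255,0),1)
    cv2.imwrite(f"pics/{name}.png",im)
def local(X): # world pt -> tool-axis displacement from present TCP
    s=monitor.state(); return Ro.from_quat(s["tcp_rot"]).inv().apply(np.array(X)-s["tool_pos"])
E
python3 - <<'E'
from h import *
crop("top",132,160,260,100,3,"t1"); crop("side",185,140,250,130,3.2,"s1")
E
```

```text
(no output)
```

View pics/t1.png

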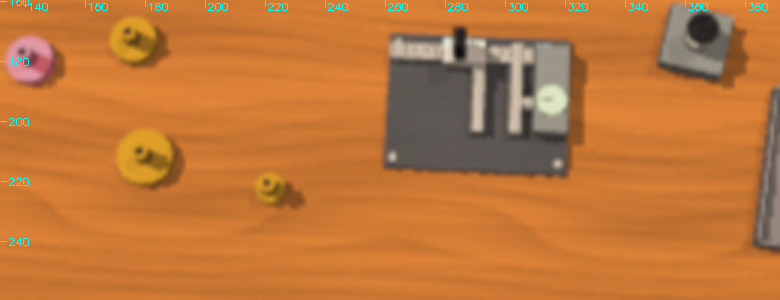

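View pics/s1.png

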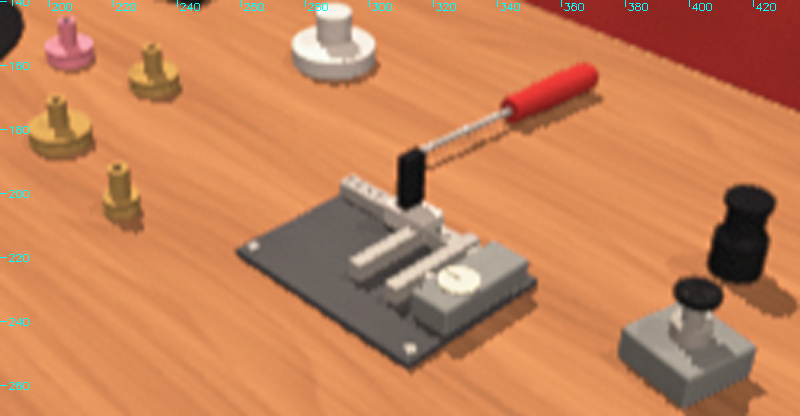

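```bash
python3 - <<'E'
from h import *
np.set_printoptions(precision=4,suppress=True)
T=lambda x,y:(131.5+x/3,159.5+y/3); S=lambda x,y:(184.5+x/3.2,139.5+y/3.2)
for n,t,s,z in(("p28",(267,184),(119.5,168),.038),("p44",(131,37),(152,48),.038),("p52",(143,153),(57,100),.038),("post",(459,30),(412,153),.070),("key",(703,26),(698,290),.062)):
    print(n,tri(S(*s),T(*t)),atz("top",T(*t),z),atz("side",S(*s),z))
for n,(cx,cy),d in(("28",(269,187),29),("44",(134,41),49),("52",(146,157),58)):
    a=atz("top",T(cx-d/2,cy),.014);b=atz("top",T(cx+d/2,cy),.014);print(n,(a+b)/2,np.linalg.norm(a-b))
C=[atz("top",T(*c),.006) for c in((391,35),(572,41),(568,176),(386,168))]
def rect(C):
    C=np.array(C);d=(C[1]-C[0]+C[2]-C[3]);e=(C[0]-C[3]+C[1]-C[2])
    print(C.mean(0),"yaw(x)",np.arctan2(e[1],e[0]),"yaw(y)",np.arctan2(d[0],-d[1]),np.linalg.norm(d)/2,np.linalg.norm(e)/2)
rect(C)
Sd=[atz("side",S(*c),.006) for c in((236,251),(409,368),(537,283))]; print("side bed ctr",(Sd[0]+Sd[2])/2,"dirs",Sd)
print("tray");rect([atz("top",(x/1.4-.5,y/1.4-.5),.02) for x,y in((545,266),(622,275),(615,350),(538,342))])
rect([atz("side",(x/1.4-.5,y/1.4-.5),.02) for x,y in((512,440),(616,530),(695,462),(591,391))])
E
```

```text
p28 [0.442  0.21   0.0368] [0.4421 0.2097] [0.4405 0.2086]
p44 [0.5735 0.3456 0.0395] [0.5739 0.3459] [0.5752 0.348 ]
p52 [0.4641 0.3246 0.0391] [0.4651 0.3245] [0.4637 0.3268]
post [0.5852 0.0446 0.0655] [0.5859 0.0429] [0.5756 0.0413]
key [ 0.603  -0.1778  0.0592] [ 0.6031 -0.1784] [ 0.5976 -0.1786]
28 [0.4438 0.2108] 0.026696984138436776
44 [0.5769 0.3484] 0.04613724257179456
52 [0.4663 0.3266] 0.05365531475670502
[0.5337 0.0211] yaw(x) 0.012420513274914847 yaw(y) 0.009804781156191256 0.17016661703864727 0.12941437574009015
side bed ctr [0.5284 0.0198] dirs [array([0.4643, 0.1045]), array([ 0.4638, -0.0662]), array([ 0.5925, -0.0649])]
tray
[ 0.4759 -0.3185] yaw(x) -0.09877973788160464 yaw(y) -0.06341039717430341 0.15109441512558713 0.15266817291636148
[ 0.4721 -0.3195] yaw(x) 3.0145615383137567 yaw(y) -0.10461534361133633 0.14265174319034718 0.14352269394670725
```

The pulleys are the 28, 44 and 52 mm ones. I'll turn the tool to the gauge's axes and go over the thumb post.

The rows are not in the units I measure in: shifts go in shares of 50 mm and turns go in shares of 2 rad. I convert before sending: -0.0412 m is -0.824, 0.0241 m is 0.482, 0.1485 rad / 2 = 0.0743.

```bash
python3 -m creep '0,0,0,0,0,0.0743,0.05 | 0,0,0,0,0,0.0743,0.05 | 0.482,-0.824,0,0,0,0,0.05 | 0.482,-0.824,0,0,0,0,0.05 | 0.482,-0.824,0,0,0,0,0.05 | 0.482,-0.824,0,0,0,0,0.05 | 0.482,-0.824,0,0,0,0,0.05 | 0.482,-0.824,0,0,0,0,0.05' 15
python3 -m creep '0.482,-0.824,0,0,0,0,0.05 | 0.482,-0.824,0,0,0,0,0.05 | 0.482,-0.824,0,0,0,0,0.05 | 0.482,-0.824,0,0,0,0,0.05 | 0.482,-0.824,0,0,0,0,0.05 | 0.482,-0.824,0,0,0,0,0.05 | 0.482,-0.824,0,0,0,0,0.05 | 0.482,-0.824,0,0,0,0,0.05'
python3 - <<'E'
from h import *
s=monitor.state();print(s["time_s"],Ro.from_quat(s["tcp_rot"]).as_matrix().round(4),local([.576,.0425,.12]))
E
```

```text
time_s: 1.0
tool_pos: [0.3384, -0.3698, 0.3028]
tcp_rot: [1.0, 0.004, 0.0, -0.0]
ft_force: [-0.1, 0.0, 1.4]
gripper_width: 0.0499
finger_force: 0.0
time_s: 1.8
tool_pos: [0.5286, -0.0388, 0.3029]
tcp_rot: [1.0, 0.004, 0.0, 0.0]
ft_force: [0.8, 0.1, -0.3]
gripper_width: 0.0498
finger_force: 0.0
1.8 [[ 1.0e+00  7.8e-03  2.0e-04]
 [ 7.8e-03 -1.0e+00 -2.0e-04]
 [ 2.0e-04  2.0e-04 -1.0e+00]] [ 0.04798982 -0.08099109  0.18285642]
```

Scaled: 0.045 m is 0.9, -0.0405 m is -0.81.

```bash
python3 -m creep '0.48,-0.81,0,0,0,0,0.05 | 0.48,-0.81,0.2,0,0,0,0.05 | 0,0,0.9,0,0,0,0.05 | 0,0,0.9,0,0,0,0.05 | 0,0,0.9,0,0,0,0.05 | 0,0,0.76,0,0,0,0.05 | 0,0,0,0,0,0,0.05 | 0,0,0,0,0,0,0.05' 15
python3 -m creep '0,0,0,0,0,0,0 | 0,0,0,0,0,0,0 | 0,0,0,0,0,0,0 | 0,0,0,0,0,0,0 | 0,0,0,0,0,0,0' 15
python3 - <<'E'
from h import *
print(monitor.state()["ft_force"])
crop("top",232,150,130,100,3,"t2",10);crop("side",255,150,130,120,3,"s2",10)
a=[cv2.imread(f"pics/{k}2.png") for k in "ts"]
h=max(i.shape[0] for i in a);cv2.imwrite("pics/ts2.png",np.hstack([cv2.copyMakeBorder(i,0,h-i.shape[0],0,0,0) for i in a]))
E
```

```text
time_s: 2.6
tool_pos: [0.5756, 0.0408, 0.12]
tcp_rot: [1.0, 0.004, -0.0, -0.0]
ft_force: [-0.3, -0.3, 0.9]
gripper_width: 0.0502
finger_force: 0.0
time_s: 3.1
tool_pos: [0.5755, 0.0408, 0.1204]
tcp_rot: [1.0, 0.004, 0.0, -0.0]
ft_force: [-0.8, 0.6, -0.9]
gripper_width: 0.0143
finger_force: 0.0
[-0.77614214  0.62639951 -0.87958431]
```

View pics/ts2.png

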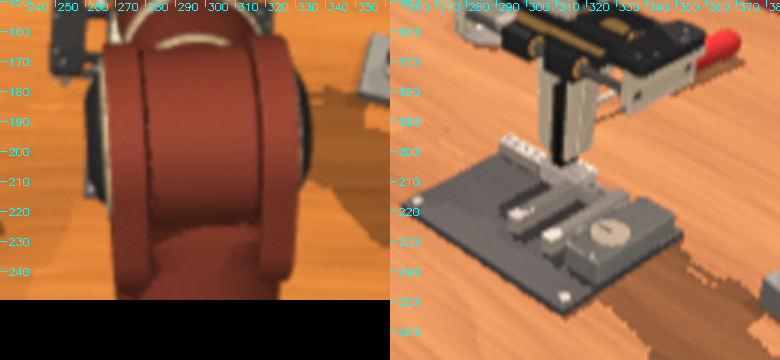

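The side view shows the fingers either side of the post at about (560,125). The top view is blocked by the arm. I'll finish the pinch and open the jaw by 20 mm.

Scaled: -0.007 m is -0.14, -0.006 m is -0.12.

```bash
python3 -m creep '0,0,0,0,0,0,0 | 0,0,0,0,0,0,0 | 0,0,0,0,0,0,0' 15
python3 -m creep '0,-0.12,0,0,0,0,0 | 0,-0.14,0,0,0,0,0 | 0,-0.14,0,0,0,0,0 | 0,0,0,0,0,0,0' 15
```

```text
time_s: 3.5
tool_pos: [0.5755, 0.041, 0.1203]
tcp_rot: [1.0, 0.004, 0.0, -0.0]
ft_force: [-1.1, -0.3, 6.4]
gripper_width: 0.012
finger_force: 15.0
time_s: 3.9
tool_pos: [0.5754, 0.0603, 0.1203]
tcp_rot: [1.0, 0.004, 0.0, 0.001]
ft_force: [-1.4, -1.4, 5.0]
gripper_width: 0.012
finger_force: 15.0
```

Scaled: -0.05 m is -1, -0.03 m is -0.6.

```bash
python3 -m creep '0,0,0,0,0,0,0.045 | 0,0,0,0,0,0,0.045 | 0,0,-0.6,0,0,0,0.045 | 0,0,-1,0,0,0,0.045 | -0.528,-0.6,0,0,0,0,0.045 | -0.528,-0.6,0,0,0,0,0.045 | -0.528,-0.6,0,0,0,0,0.045 | -0.528,-0.6,0,0,0,0,0.045' 15
cat >> h.py <<'E'
REF={n:cv2.resize(cv2.imread(f"pics/{n}0.png"),(560,420),interpolation=cv2.INTER_AREA) for n in("side","top")}
def moved(n,c,r,h=9,search=45):  # shift in px of the patch around (c,r) since the start
    im=vision.read_camera(n)[:,:,::-1].copy(); t=REF[n][r-h:r+h,c-h:c+h]
    y0,x0=max(r-search,0),max(c-search,0)
    m=cv2.matchTemplate(im[y0:r+search,x0:c+search],t,cv2.TM_CCOEFF_NORMED); _,v,_,p=cv2.minMaxLoc(m)
    return p[0]+x0+h-c,p[1]+y0+h-r,round(v,3)
PX={"p28":((222,199),(222,222)),"p44":((232,162),(176,173)),"p52":((203,179),(180,212))}
E
python3 - <<'E'
from h import *
print(local([.442,.2095,.103]))
for k,(s,t) in PX.items(): print(k,moved("side",*s),moved("top",*t))
E
```

```text
time_s: 4.7
tool_pos: [0.4674, 0.1809, 0.1996]
tcp_rot: [1.0, 0.004, -0.0, -0.0]
ft_force: [-0.1, 0.3, -1.0]
gripper_width: 0.0452
finger_force: 0.0
[-0.0251664  -0.02879612  0.09661774]
p28 (0, 0, 0.991) (-32, 18, 0.779)
p44 (-29, 18, 0.823) (0, 0, 0.967)
p52 (0, 0, 0.997) (0, 0, 0.672)
```

Scaled: 0.03 m is 0.6, -0.0288 m is -0.576.

```bash
python3 -m creep '-0.504,-0.576,0,0,0,0,0.045 | 0,0,0.6,0,0,0,0.045 | 0,0,0.6,0,0,0,0.045 | 0,0,0.5,0,0,0,0.045 | 0,0,0.232,0,0,0,0.045 | 0,0,0,0,0,0,0.03 | 0,0,0,0,0,0,0.02 | 0,0,0,0,0,0,0' 15
python3 -m creep '0,0,0,0,0,0,0 | 0,0,0,0,0,0,0 | 0,0,0,0,0,0,0 | 0,0,0,0,0,0,0' 15
python3 - <<'E'
from h import *
print(moved("side",222,199))
crop("side",170,130,130,110,5,"s3",10)
E
```

```text
time_s: 5.8
tool_pos: [0.4441, 0.2086, 0.1043]
tcp_rot: [1.0, 0.004, 0.001, -0.001]
ft_force: [-1.4, -0.2, 0.4]
gripper_width: 0.0255
finger_force: 0.0
time_s: 6.2
tool_pos: [0.4438, 0.2089, 0.1041]
tcp_rot: [1.0, 0.004, 0.001, -0.001]
ft_force: [-0.0, -0.0, 6.1]
gripper_width: 0.0156
finger_force: 15.0
(-20, -21, 0.617)
```

View pics/s3.png

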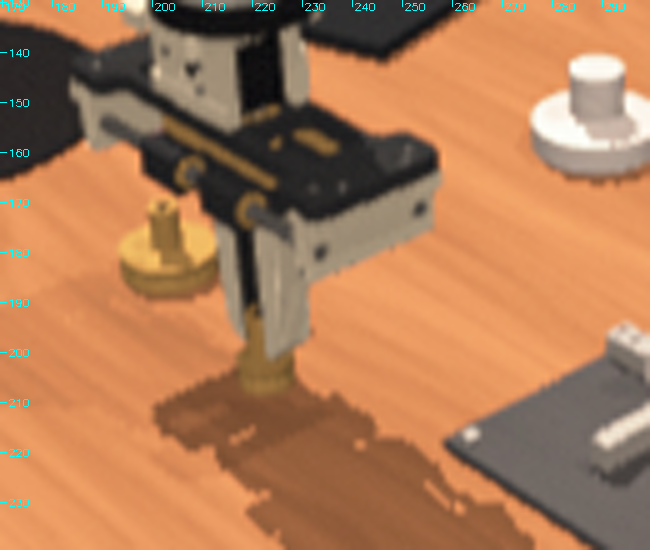

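The 28 mm pulley is gripped by its hub, seen at (255,320) in the crop. I'll lift it and carry it over the bed.

Scaled: 0.0391 m is 0.782, 0.0167 m is 0.334.

```bash
python3 -m creep '0,0,0,0,0,0,0 | 0,0,-0.5,0,0,0,0 | 0,0,-0.6,0,0,0,0 | 0.334,0.782,0,0,0,0,0 | 0.334,0.782,0,0,0,0,0 | 0.334,0.782,0,0,0,0,0 | 0.334,0.782,0,0,0,0,0 | 0.334,0.782,0,0,0,0,0' 25
python3 -m creep '0,0,0,0,0,0,0 | 0,0,0,0,0,0,0'
python3 - <<'E'
from h import *
print(local([.529,.0135,.111]))
crop("side",240,140,140,120,5,"s4",10)
E
```

```text
time_s: 7.1
tool_pos: [0.5283, 0.0121, 0.158]
tcp_rot: [1.0, 0.004, -0.0, -0.0]
ft_force: [-0.3, 0.1, -0.4]
gripper_width: 0.0155
finger_force: 25.0
time_s: 7.3
tool_pos: [0.528, 0.0123, 0.1578]
tcp_rot: [1.0, 0.002, -0.001, 0.0]
ft_force: [0.3, 0.8, -1.1]
gripper_width: 0.0154
finger_force: 25.0
[ 0.00107675 -0.00123002  0.0468127 ]
```

View pics/s4.png

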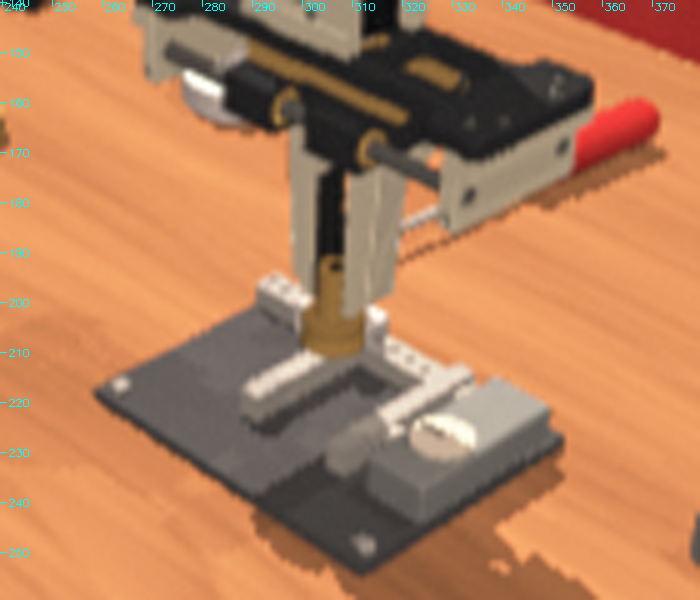

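Scaled: 0.02 m is 0.4, 0.015 m is 0.3.

```bash
python3 -m creep '0.02,-0.024,0.4,0,0,0,0 | 0,0,0.3,0,0,0,0 | 0,0,0.16,0,0,0,0 | 0,0,0.08,0,0,0,0 | 0,0,0,0,0,0,0 | 0,0,0,0,0,0,0'
python3 - <<'E'
from h import *
print(monitor.state()["ft_force"],monitor.state()["wrist_torque"])
crop("side",240,140,140,120,5,"s5",10)
E
```

```text
time_s: 7.95
tool_pos: [0.5295, 0.0154, 0.1116]
tcp_rot: [1.0, 0.004, 0.0, -0.0]
ft_force: [-0.2, 0.5, -1.0]
gripper_width: 0.0154
finger_force: 25.0
[-0.16668028  0.48136077 -1.01102493] [-0.02246972  0.00565208  0.03263672]
```

View pics/s5.png

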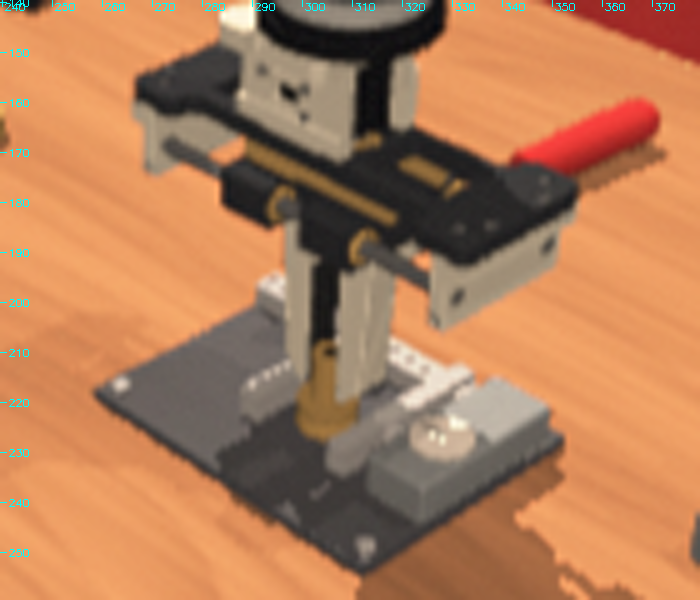

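The pulley sits between the jaws, with its rim at about (328,420). I'll seat it, release it and go back to the post.

Scaled: -0.045 m is -0.9, -0.02 m is -0.4.

```bash
python3 -m creep '0,0,0.026,0,0,0,0 | 0,0,0,0,0,0,0 | 0,0,0,0,0,0,0.025 | 0,0,0,0,0,0,0.03 | 0,0,0,0,0,0,0.03 | 0,0,-0.4,0,0,0,0.03 | 0,0,-0.9,0,0,0,0.04 | 0,0,0,0,0,0,0.04'
python3 - <<'E'
from h import *
print(local([.5755,.0603,.120]))
E
```

```text
time_s: 8.8
tool_pos: [0.5322, 0.0151, 0.1795]
tcp_rot: [1.0, 0.004, 0.005, -0.0]
ft_force: [1.4, 0.6, 0.4]
gripper_width: 0.0387
finger_force: 0.0
[ 0.04301192 -0.04481926  0.05996495]
```

Scaled: 0.03 m is 0.6, 0.026 m is 0.52.

```bash
python3 -m creep '0.46,-0.46,0,0,0,0,0.04 | 0.47,-0.44,0,0,0,0,0.04 | 0,0,0.6,0,0,0,0.04 | 0,0,0.52,0,0,0,0.04 | 0,0,0,0,0,0,0.02 | 0,0,0,0,0,0,0 | 0,0,0,0,0,0,0 | 0,0,0,0,0,0,0' 15
python3 -m creep '0,0,0,0,0,0,0 | 0,0,0,0,0,0,0' 15
python3 -m creep '0,0.1,0,0,0,0,0 | 0,0.1,0,0,0,0,0 | 0,0,0,0,0,0,0'
python3 -m creep '0,0.04,0,0,0,0,0 | 0,0,0,0,0,0,0'
```

```text
time_s: 9.6
tool_pos: [0.5761, 0.0602, 0.1203]
tcp_rot: [1.0, 0.004, 0.001, -0.0]
ft_force: [0.4, -0.3, 0.5]
gripper_width: 0.0128
finger_force: 0.0
time_s: 9.8
tool_pos: [0.5761, 0.0602, 0.1202]
tcp_rot: [1.0, 0.004, 0.001, -0.0]
ft_force: [-0.0, -0.3, 5.6]
gripper_width: 0.0118
finger_force: 15.0
time_s: 10.1
tool_pos: [0.5762, 0.0515, 0.1203]
tcp_rot: [1.0, 0.004, 0.001, -0.001]
ft_force: [-0.2, 2.0, 6.9]
gripper_width: 0.0121
finger_force: 15.0
time_s: 10.3
tool_pos: [0.5762, 0.0504, 0.1202]
tcp_rot: [1.0, 0.005, 0.001, -0.002]
ft_force: [-0.6, 3.2, 6.3]
gripper_width: 0.012
finger_force: 15.0
```

Scaled: 0.002 m is 0.04.

```bash
python3 -m creep '0,0.04,0,0,0,0,0 | 0,0.04,0,0,0,0,0 | 0,0,0,0,0,0,0'
for i in 1 ; do python3 -m creep '0,0.03,0,0,0,0,0 | 0,0,0,0,0,0,0'; done
python3 -m creep '0,0.03,0,0,0,0,0 | 0,0,0,0,0,0,0'
python3 -m creep '0,0.03,0,0,0,0,0 | 0,0,0,0,0,0,0'
```

```text
time_s: 10.6
tool_pos: [0.5762, 0.0464, 0.1202]
tcp_rot: [1.0, 0.005, 0.001, -0.002]
ft_force: [-0.5, 4.1, 5.9]
gripper_width: 0.0119
finger_force: 15.0
time_s: 10.8
tool_pos: [0.5762, 0.0451, 0.1203]
tcp_rot: [1.0, 0.005, 0.001, -0.002]
ft_force: [-1.5, 3.1, 6.2]
gripper_width: 0.0119
finger_force: 15.0
time_s: 11.0
tool_pos: [0.5762, 0.0439, 0.1202]
tcp_rot: [1.0, 0.005, 0.001, -0.002]
ft_force: [0.1, 4.2, 6.7]
gripper_width: 0.012
finger_force: 15.0
time_s: 11.2
tool_pos: [0.5762, 0.043, 0.1203]
tcp_rot: [1.0, 0.005, 0.001, -0.002]
ft_force: [-0.7, 5.2, 5.5]
gripper_width: 0.0118
finger_force: 15.0
```

Scaled: 0.001 m is 0.02.

```bash
for k in 1; do python3 -m creep '0,0.02,0,0,0,0,0 | 0,0,0,0,0,0,0'; done
python3 -m creep '0,0.02,0,0,0,0,0 | 0,0,0,0,0,0,0'
python3 -m creep '0,0.02,0,0,0,0,0 | 0,0,0,0,0,0,0'
python3 - <<'E'
from h import *
crop("side",270,170,90,85,7,"s6",10)
E
```

```text
time_s: 11.4
tool_pos: [0.5762, 0.0426, 0.1203]
tcp_rot: [1.0, 0.005, 0.001, -0.003]
ft_force: [-0.4, 5.6, 4.8]
gripper_width: 0.0119
finger_force: 15.0
time_s: 11.6
tool_pos: [0.5762, 0.0421, 0.1202]
tcp_rot: [1.0, 0.005, 0.001, -0.003]
ft_force: [-1.5, 6.4, 5.9]
gripper_width: 0.0119
finger_force: 15.0
time_s: 11.8
tool_pos: [0.5762, 0.0416, 0.1202]
tcp_rot: [1.0, 0.006, 0.001, -0.003]
ft_force: [-0.4, 7.2, 5.2]
gripper_width: 0.0118
finger_force: 15.0
```

View pics/s6.png

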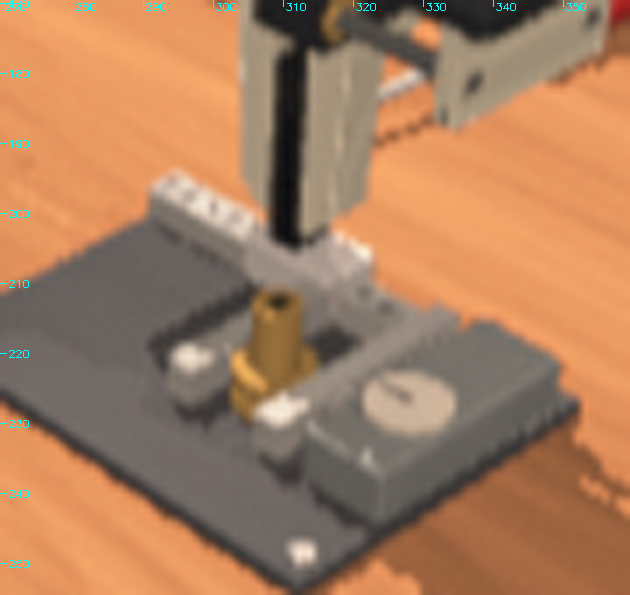

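The 28 mm pulley is nipped: its rim at (270,385) lies between both blades and the spring force is about 3 N. I'll release the post and go to the plunger.

Scaled: 0.044 m is 0.88, 0.0045 m is 0.09.

```bash
python3 -m creep '0,0,0,0,0,0,0.02 | 0,0,0,0,0,0,0.03 | 0,0,0,0,0,0,0.03 | 0,0,-0.6,0,0,0,0.03 | 0,0,-0.6,0,0,0,0 | 0.09,0.88,0,0,0,0,0 | 0.09,0.88,0,0,0,0,0 | 0.09,0.88,0,0,0,0,0' 15
python3 -m creep '0.09,0.88,0,0,0,0,0 | 0.09,0.88,0,0,0,0,0 | 0,0,0,0,0,0,0 | 0,0,0,0,0,0,0' 15
python3 - <<'E'
from h import *
print(local([.600,-.1785,.150]))
crop("side",340,170,90,85,7,"s7",10)
E
```

```text
time_s: 12.65
tool_pos: [0.5898, -0.0974, 0.1789]
tcp_rot: [1.0, 0.004, -0.0, 0.001]
ft_force: [0.5, -1.1, -0.6]
gripper_width: 0.003
finger_force: 0.0
time_s: 13.05
tool_pos: [0.5987, -0.1856, 0.1781]
tcp_rot: [1.0, 0.002, -0.001, 0.0]
ft_force: [-0.0, 0.7, 0.5]
gripper_width: 0.0004
finger_force: 0.0
[ 0.00138632 -0.00715042  0.02812113]
```

View pics/s7.png

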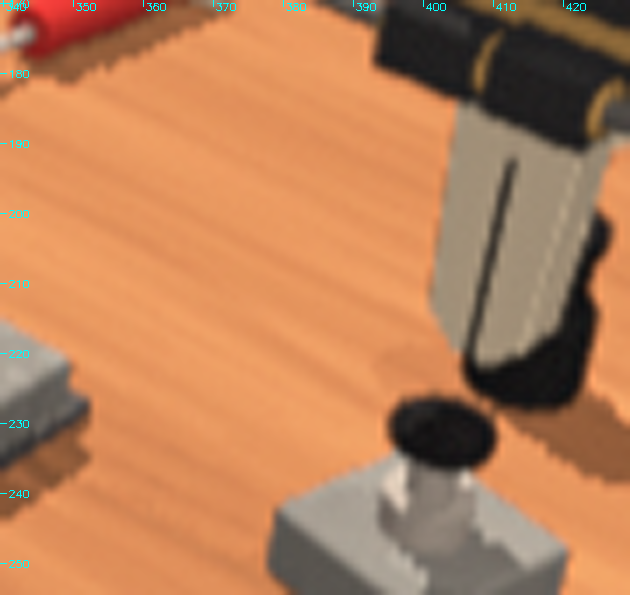

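Scaled: 0.02 m is 0.4, 0.01 m is 0.2.

```bash
python3 - <<'E'
from h import *
print(proj("side",[.5987,-.1856,.094]),atz("side",(402.4,231.2),.062),proj("side",[.600,-.1785,.062]))
E
python3 -m creep '0.028,-0.15,0.4,0,0,0,0 | 0,0,0.2,0,0,0,0 | 0,0,0.16,0,0,0,0 | 0,0,0,0,0,0,0' 15
```

```text
[409.0449725  218.24499375] [ 0.59437623 -0.18018987] [403.28552075 229.60878418]
time_s: 13.5
tool_pos: [0.601, -0.1732, 0.1403]
tcp_rot: [1.0, 0.005, -0.001, -0.001]
ft_force: [-0.7, 2.1, 4.3]
gripper_width: 0.0006
finger_force: 2.0
```

Scaled: 0.005 m is 0.1, 0.004 m is 0.08.

```bash
python3 -m creep '0,0.04,0.08,0,0,0,0 | 0,0.02,0.1,0,0,0,0 | 0,0,0.06,0,0,0,0 | 0,0,0,0,0,0,0 | 0,0,0,0,0,0,0' 15
```

```text
time_s: 14.0
tool_pos: [0.6021, -0.1769, 0.1342]
tcp_rot: [1.0, 0.004, 0.001, -0.001]
ft_force: [-6.8, 6.1, 23.8]
gripper_width: 0.0009
finger_force: 12.5
```

Scaled: -0.02 m is -0.4, -0.016 m is -0.32.

```bash
python3 - <<'E'
from h import *
a=cv2.imread("pics/s6.png"); crop("side",270,170,90,85,7,"s8",10); b=cv2.imread("pics/s8.png")
m=cv2.matchTemplate(b[240:520,120:420],a[285:440,220:330],cv2.TM_CCOEFF_NORMED); print(cv2.minMaxLoc(m))
m=cv2.matchTemplate(b[340:520,120:420],a[390:470,240:310],cv2.TM_CCOEFF_NORMED); print(cv2.minMaxLoc(m))
print(local([.5290,.0095,.18]))
E
python3 -m creep '0,0,-0.2,0,0,0,0 | 0,0,-0.4,0,0,0,0 | 0,0,-0.32,0,0,0,0.03'
python3 - <<'E'
from h import *
print(local([.5755,.0416,.12]))
for k,(s,t) in PX.items(): print(k,moved("side",*s),moved("top",*t))
E
```

```text
(-0.3797304332256317, 0.7202446460723877, (190, 125), (101, 43))
(-0.7507532835006714, 0.992628276348114, (44, 51), (120, 50))
[-0.07132669 -0.18709371 -0.04573215]
time_s: 14.35
tool_pos: [0.6013, -0.1797, 0.1762]
tcp_rot: [1.0, 0.004, 0.001, 0.001]
ft_force: [-0.2, -0.2, -0.2]
gripper_width: 0.005
finger_force: 0.0
[-0.02421581 -0.22164616  0.05567369]
p28 (-4, -20, 0.709) (-30, -20, 0.685)
p44 (0, 0, 0.996) (0, 0, 0.995)
p52 (16, 1, 0.944) (13, -8, 0.934)
```

The 52 mm pulley was knocked a little way, so I'll re-measure it later. I'll open the jaw now.

```bash
python3 -m creep '-0.096,-0.886,0,0,0,0,0.04 | -0.096,-0.886,0,0,0,0,0.04 | -0.096,-0.886,0,0,0,0,0.04 | -0.096,-0.886,0,0,0,0,0.04 | -0.096,-0.886,0,0,0,0,0.04 | 0,0,0,0,0,0,0.04 | 0,0,0.6,0,0,0,0.04 | 0,0,0.514,0,0,0,0.04' 15
python3 -m creep '0,0,0,0,0,0,0.02 | 0,0,0,0,0,0,0 | 0,0,0,0,0,0,0 | 0,0,0,0,0,0,0 | 0,0,0,0,0,0,0' 15
python3 -m creep '0,-0.14,0,0,0,0,0 | 0,-0.18,0,0,0,0,0 | 0,-0.18,0,0,0,0,0 | 0,-0.14,0,0,0,0,0 | 0,0,0,0,0,0,0' 15
```

```text
time_s: 15.45
tool_pos: [0.5753, 0.0427, 0.1181]
tcp_rot: [1.0, 0.004, 0.0, 0.0]
ft_force: [0.9, -0.2, -0.7]
gripper_width: 0.04
finger_force: 0.0
time_s: 15.95
tool_pos: [0.5762, 0.0426, 0.1204]
tcp_rot: [1.0, 0.004, 0.001, -0.0]
ft_force: [-0.2, -0.1, 2.4]
gripper_width: 0.012
finger_force: 15.0
time_s: 16.45
tool_pos: [0.576, 0.0765, 0.1204]
tcp_rot: [1.0, 0.005, 0.001, -0.0]
ft_force: [0.1, -0.2, 4.6]
gripper_width: 0.0121
finger_force: 15.0
```

Scaled: -0.03 m is -0.6.

```bash
python3 -m creep '0,0,0,0,0,0,0.03 | 0,0,0,0,0,0,0.03 | 0,0,-0.6,0,0,0,0.03 | 0,0,-0.6,0,0,0,0.026 | 0,0,0,0,0,0,0.026' 15
python3 - <<'E'
from h import *
print(local([.5292,.008,.1105]))
crop("side",270,170,90,85,7,"s9",10)
E
```

```text
time_s: 16.95
tool_pos: [0.5771, 0.0758, 0.1827]
tcp_rot: [1.0, 0.004, 0.004, -0.001]
ft_force: [0.8, -0.4, 0.2]
gripper_width: 0.0263
finger_force: 0.0
[-0.04904951  0.06756757  0.07167307]
```

View pics/s9.png

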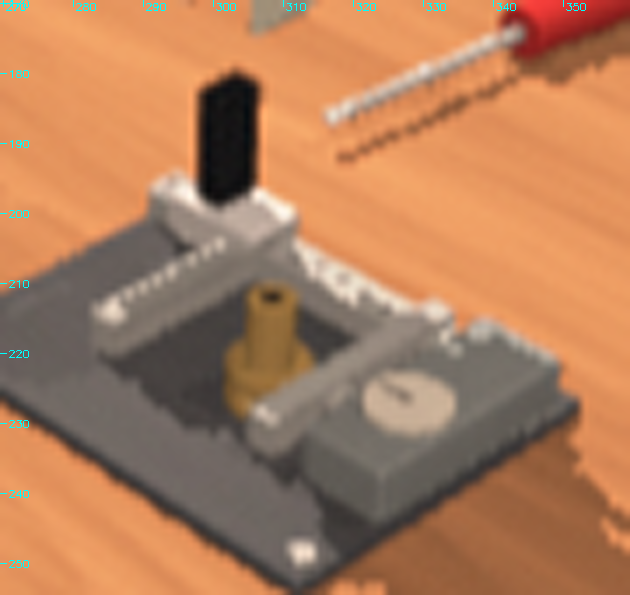

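The jaw is open and the pulley stands free beside the anvil, hub top at (272,292).

Scaled: 0.0338 m is 0.676, -0.0245 m is -0.49.

```bash
python3 - <<'E'
from h import *
print(atz("side",(308.4,211.2),.044))
E
python3 -m creep '-0.49,0.676,0,0,0,0,0.026 | -0.49,0.676,0,0,0,0,0.026 | 0,0,0,0,0,0,0.026 | 0,0,0,0,0,0,0.026' 15
python3 - <<'E'
from h import *
print(local([.5292,.008,.1105]))
E
```

```text
[0.52769207 0.00865313]
time_s: 17.4
tool_pos: [0.5257, 0.0062, 0.1782]
tcp_rot: [1.0, 0.003, -0.001, -0.0]
ft_force: [-0.3, 1.1, -0.9]
gripper_width: 0.0259
finger_force: 0.0
[ 0.00366955 -0.00178476  0.06766575]
```

The rows are not in the units I measure in: shifts go in shares of 50 mm and turns go in shares of 2 rad. I convert before sending: 0.02 m is 0.4, 0.015 m is 0.3.

```bash
python3 -m creep '0.074,-0.036,0.4,0,0,0,0.026 | 0,0,0.4,0,0,0,0.026 | 0,0,0.3,0,0,0,0.026 | 0,0,0.25,0,0,0,0.026 | 0,0,0,0,0,0,0.02 | 0,0,0,0,0,0,0 | 0,0,0,0,0,0,0 | 0,0,0,0,0,0,0' 25
python3 -m creep '0,0,-0.4,0,0,0,0 | 0,0,-0.6,0,0,0,0 | 0,0,0,0,0,0,0' 25
python3 - <<'E'
from h import *
print(local([.504,-.3545,.1086]),monitor.state()["ft_force"])
E
```

```text
time_s: 18.2
tool_pos: [0.5308, 0.0088, 0.1123]
tcp_rot: [1.0, 0.004, 0.001, -0.0]
ft_force: [-0.3, 0.0, -1.0]
gripper_width: 0.0154
finger_force: 25.0
time_s: 18.5
tool_pos: [0.5327, 0.0087, 0.1654]
tcp_rot: [1.0, 0.004, 0.004, -0.0]
ft_force: [0.7, -0.3, -0.3]
gripper_width: 0.0153
finger_force: 25.0
[-0.03192548  0.36304072  0.05633646] [ 0.71824936 -0.29508951 -0.30661863]
```

Scaled: 0.0403 m is 0.806, -0.0035 m is -0.07.

```bash
python3 -m creep '-0.07,0.806,0,0,0,0,0 | -0.07,0.806,0,0,0,0,0 | -0.07,0.806,0,0,0,0,0 | -0.07,0.806,0,0,0,0,0 | -0.07,0.806,0,0,0,0,0 | -0.07,0.806,0,0,0,0,0 | -0.07,0.806,0,0,0,0,0 | -0.07,0.806,0,0,0,0,0'
python3 -m creep '-0.07,0.806,0,0,0,0,0 | 0,0,0.5,0,0,0,0 | 0,0,0.4,0,0,0,0 | 0,0,0,0,0,0,0 | 0,0,0,0,0,0,0 | 0,0,0,0,0,0,0'
python3 - <<'E'
from h import *
print(local([.504,-.3545,.1103]),monitor.state()["ft_force"])
E
```

```text
time_s: 19.3
tool_pos: [0.5043, -0.3155, 0.1612]
tcp_rot: [1.0, 0.004, -0.0, -0.0]
ft_force: [0.4, -0.5, -1.5]
gripper_width: 0.0152
finger_force: 25.0
time_s: 19.9
tool_pos: [0.5025, -0.3543, 0.1177]
tcp_rot: [1.0, 0.004, 0.001, 0.0]
ft_force: [0.1, -0.7, -0.6]
gripper_width: 0.0154
finger_force: 25.0
[0.00148642 0.00024809 0.00741571] [ 0.09762108 -0.74688667 -0.62324923]
```

Scaled: 0.005 m is 0.1, 0.001 m is 0.02.

```bash
python3 -m creep '0,0,0.1,0,0,0,0 | 0,0,0.02,0,0,0,0 | 0,0,0,0,0,0,0'
python3 -m creep '0,0,0.03,0,0,0,0 | 0,0,0,0,0,0,0 | 0,0,0,0,0,0,0'
```

```text
time_s: 20.2
tool_pos: [0.5017, -0.3541, 0.1108]
tcp_rot: [1.0, 0.004, 0.0, -0.0]
ft_force: [0.2, -0.3, -0.9]
gripper_width: 0.0153
finger_force: 25.0
time_s: 20.5
tool_pos: [0.5017, -0.3543, 0.1092]
tcp_rot: [1.0, 0.004, 0.0, -0.0]
ft_force: [-0.1, -0.3, -0.3]
gripper_width: 0.0155
finger_force: 25.0
```

Scaled: 0.0015 m is 0.03.

```bash
python3 -m creep '0,0,0.03,0,0,0,0 | 0,0,0,0,0,0,0 | 0,0,0,0,0,0,0'
python3 -m creep '0,0,0.02,0,0,0,0 | 0,0,0,0,0,0,0 | 0,0,0,0,0,0,0'
```

```text
time_s: 20.8
tool_pos: [0.5017, -0.3543, 0.109]
tcp_rot: [1.0, 0.004, 0.0, 0.0]
ft_force: [-1.8, 2.0, 7.6]
gripper_width: 0.0153
finger_force: 25.0
time_s: 21.1
tool_pos: [0.5017, -0.3543, 0.109]
tcp_rot: [1.0, 0.004, 0.0, 0.0]
ft_force: [-3.5, 2.3, 11.3]
gripper_width: 0.0154
finger_force: 25.0
```

Contact with the floor. I'll release, rise and re-measure the other two pulleys.

Scaled: -0.05 m is -1, -0.045 m is -0.9.

```bash
python3 -m creep '0,0,-0.02,0,0,0,0.02 | 0,0,0,0,0,0,0.035 | 0,0,0,0,0,0,0.045 | 0,0,-0.6,0,0,0,0.045 | 0,0,-1,0,0,0,0.045 | 0,-0.9,0,0,0,0,0.045 | 0,-0.9,0,0,0,0,0.045 | 0,-0.9,0,0,0,0,0.045' 15
python3 - <<'E'
from h import *
for k,(s,t) in PX.items(): print(k,moved("side",*s),moved("top",*t))
crop("side",190,140,70,65,5,"a",10);crop("top",160,160,70,65,5,"b",10)
crop("side",360,270,150,115,2.6,"c",10)
a,b,c=[cv2.imread(f"pics/{k}.png") for k in "abc"]
o=np.zeros((630,740,3),np.uint8);o[:a.shape[0],:a.shape[1]]=a;o[:b.shape[0],360:360+b.shape[1]]=b;o[328:328+c.shape[0],:c.shape[1]]=c[:302]
cv2.imwrite("pics/m1.png",o[:600])
E
```

```text
time_s: 21.9
tool_pos: [0.5006, -0.2181, 0.1879]
tcp_rot: [1.0, 0.003, 0.001, 0.0]
ft_force: [0.5, 1.7, 1.0]
gripper_width: 0.0446
finger_force: 0.0
p28 (-4, -20, 0.707) (-30, -20, 0.687)
p44 (0, 0, 0.995) (0, 0, 0.995)
p52 (16, 1, 0.943) (13, -8, 0.934)
```

View pics/m1.png

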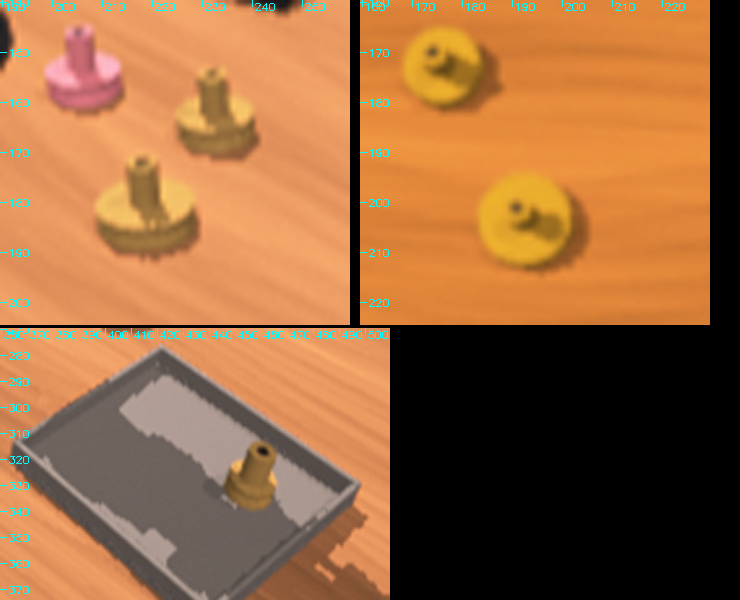

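The 28 mm pulley stands in the tray. The 44 is unmoved. The 52's hub top is now at side (142,161) and top (157,209) in the crops.

```bash
python3 - <<'E'
from h import *
for s,t in(((231.9,154.3),(174.1,170.1)),((217.9,171.7),(190.9,201.3))): print(tri(s,t),atz("top",t,.038),atz("side",s,.038))
print(local([.5745,.347,.18]))
E
```

```text
[0.57811041 0.35002313 0.03718999] [0.57872834 0.3493756 ] [0.5756819  0.34914869]
[0.49172776 0.29518102 0.03776951] [0.49234054 0.29479904] [0.49036737 0.29519045]
[ 0.07692504 -0.56771868  0.00701969]
```

Scaled: -0.0474 m is -0.948, 0.0065 m is 0.13.

```bash
python3 -m creep '0.13,-0.948,0,0,0,0,0.04 | 0.13,-0.948,0,0,0,0,0.04 | 0.13,-0.948,0,0,0,0,0.04 | 0.13,-0.948,0,0,0,0,0.04 | 0.13,-0.948,0,0,0,0,0.04 | 0.13,-0.948,0,0,0,0,0.04 | 0.13,-0.948,0,0,0,0,0.04 | 0.13,-0.948,0,0,0,0,0.04' 15
python3 -m creep '0.13,-0.948,0,0,0,0,0.04 | 0.13,-0.948,0,0,0,0,0.04 | 0.13,-0.948,0,0,0,0,0.04 | 0.13,-0.948,0,0,0,0,0.04 | 0,0,0,0,0,0,0.04 | 0,0,0,0,0,0,0.04 | 0,0,0,0,0,0,0.04'
python3 - <<'E'
from h import *
print(local([.576,.3485,.104])); print(moved("side",232,162,5),moved("top",176,173))
E
```

```text
time_s: 23.15
tool_pos: [0.5504, 0.1611, 0.1876]
tcp_rot: [1.0, 0.003, 0.0, 0.0]
ft_force: [1.1, -0.8, -0.3]
gripper_width: 0.04
finger_force: 0.0
time_s: 23.85
tool_pos: [0.5751, 0.3475, 0.1872]
tcp_rot: [1.0, 0.002, -0.0, 0.001]
ft_force: [0.6, -0.8, 0.3]
gripper_width: 0.0401
finger_force: 0.0
[ 0.00089479 -0.00124769  0.0832397 ]
(0, 0, 0.996) (-36, 29, 0.608)
```

Scaled: 0.025 m is 0.5, 0.02 m is 0.4.

```bash
python3 -m creep '0.018,-0.024,0.5,0,0,0,0.04 | 0,0,0.5,0,0,0,0.04 | 0,0,0.4,0,0,0,0.04 | 0,0,0.26,0,0,0,0.04 | 0,0,0,0,0,0,0.02 | 0,0,0,0,0,0,0 | 0,0,0,0,0,0,0 | 0,0,0,0,0,0,0' 15
python3 -m creep '0,0,0,0,0,0,0 | 0,0,0,0,0,0,0 | 0,0,0,0,0,0,0' 25
```

```text
time_s: 24.75
tool_pos: [0.5759, 0.3513, 0.1062]
tcp_rot: [1.0, 0.004, 0.001, -0.0]
ft_force: [-0.2, -0.6, 1.9]
gripper_width: 0.0153
finger_force: 15.0
time_s: 25.05
tool_pos: [0.5759, 0.3513, 0.1061]
tcp_rot: [1.0, 0.004, 0.001, -0.0]
ft_force: [-0.5, -1.5, 5.6]
gripper_width: 0.0148
finger_force: 25.0
```

Scaled: 0.047 m is 0.94, -0.0071 m is -0.142.

```bash
python3 -m creep '0,0,-0.5,0,0,0,0 | 0,0,-0.7,0,0,0,0 | 0,0,-0.7,0,0,0,0 | -0.142,0.94,0,0,0,0,0 | -0.142,0.94,0,0,0,0,0 | -0.142,0.94,0,0,0,0,0 | -0.142,0.94,0,0,0,0,0' 25
python3 -m creep '-0.142,0.94,0,0,0,0,0 | -0.142,0.94,0,0,0,0,0 | -0.142,0.94,0,0,0,0,0 | 0,0,0,0,0,0,0 | 0,0,0,0,0,0,0 | 0,0,0,0,0,0,0' 25
python3 - <<'E'
from h import *
print(local([.529,.022,.1121]))
E
```

```text
time_s: 25.75
tool_pos: [0.5473, 0.1616, 0.1994]
tcp_rot: [1.0, 0.004, -0.0, -0.0]
ft_force: [0.7, -1.7, -1.2]
gripper_width: 0.0149
finger_force: 25.0
time_s: 26.35
tool_pos: [0.528, 0.0236, 0.1996]
tcp_rot: [1.0, 0.005, 0.0, -0.001]
ft_force: [-0.2, -0.1, -1.0]
gripper_width: 0.0151
finger_force: 25.0
[0.00096518 0.00172477 0.08747414]
```

Scaled: 0.03 m is 0.6, 0.025 m is 0.5.

```bash
python3 -m creep '0.02,0.03,0.6,0,0,0,0 | 0,0,0.5,0,0,0,0 | 0,0,0.4,0,0,0,0 | 0,0,0.2,0,0,0,0 | 0,0,0,0,0,0,0 | 0,0,0,0,0,0,0' 25
python3 -m creep '0,0,0.03,0,0,0,0 | 0,0,0.02,0,0,0,0 | 0,0,0,0,0,0,0' 25
```

```text
time_s: 26.95
tool_pos: [0.5295, 0.0214, 0.1152]
tcp_rot: [1.0, 0.005, 0.001, -0.0]
ft_force: [0.3, 0.8, -1.8]
gripper_width: 0.0154
finger_force: 25.0
time_s: 27.25
tool_pos: [0.5292, 0.0204, 0.1126]
tcp_rot: [1.0, 0.004, 0.0, -0.0]
ft_force: [0.1, 0.8, -1.2]
gripper_width: 0.0152
finger_force: 25.0
```

Scaled: -0.045 m is -0.9, -0.025 m is -0.5.

```bash
python3 -m creep '0,0,0.01,0,0,0,0 | 0,0,0,0,0,0,0.025 | 0,0,0,0,0,0,0.035 | 0,0,0,0,0,0,0.035 | 0,0,-0.5,0,0,0,0.035 | 0,0,-0.9,0,0,0,0.035 | 0,0,0,0,0,0,0.035 | 0,0,0,0,0,0,0.035' 15
python3 - <<'E'
from h import *
print(local([.576,.0765,.12]))
crop("side",270,170,90,85,7,"s10",10)
E
```

```text
time_s: 28.05
tool_pos: [0.5294, 0.0204, 0.1827]
tcp_rot: [1.0, 0.004, 0.001, -0.0]
ft_force: [-0.4, -0.9, -0.4]
gripper_width: 0.0353
finger_force: 0.0
[ 0.04685496 -0.05571773  0.06283181]
```

View pics/s10.png

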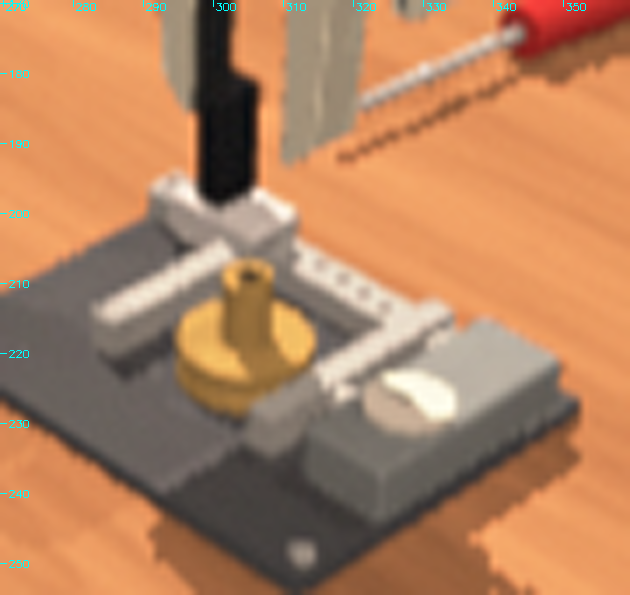

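The 44 stands between the blades, clear of both. I'll go to the post and close; contact should come at post y of about 0.060.

Scaled: 0.032 m is 0.64, 0.03 m is 0.6.

```bash
python3 -m creep '0.468,-0.558,0,0,0,0,0.04 | 0.47,-0.558,0,0,0,0,0.04 | 0,0,0,0,0,0,0.04 | 0,0,0.6,0,0,0,0.04 | 0,0,0.64,0,0,0,0.04 | 0,0,0,0,0,0,0.02 | 0,0,0,0,0,0,0 | 0,0,0,0,0,0,0' 15
python3 -m creep '0,0,0,0,0,0,0 | 0,0,0,0,0,0,0 | 0,0,0,0,0,0,0' 15
python3 -m creep '0,0.1,0,0,0,0,0 | 0,0.1,0,0,0,0,0 | 0,0.06,0,0,0,0,0 | 0,0,0,0,0,0,0'
python3 -m creep '0,0.04,0,0,0,0,0 | 0,0,0,0,0,0,0'
```

```text
time_s: 28.9
tool_pos: [0.576, 0.0764, 0.1207]
tcp_rot: [1.0, 0.004, 0.001, -0.0]
ft_force: [0.5, 0.4, 0.9]
gripper_width: 0.0208
finger_force: 0.0
time_s: 29.2
tool_pos: [0.5762, 0.0765, 0.1211]
tcp_rot: [1.0, 0.004, 0.001, -0.0]
ft_force: [-0.2, -0.9, 5.0]
gripper_width: 0.0121
finger_force: 15.0
time_s: 29.6
tool_pos: [0.5763, 0.0652, 0.1211]
tcp_rot: [1.0, 0.004, 0.001, -0.001]
ft_force: [0.2, 2.7, 6.0]
gripper_width: 0.0119
finger_force: 15.0
time_s: 29.8
tool_pos: [0.5763, 0.0638, 0.1211]
tcp_rot: [1.0, 0.005, 0.001, -0.002]
ft_force: [0.1, 4.2, 6.2]
gripper_width: 0.0121
finger_force: 15.0
```

Scaled: 0.002 m is 0.04.

```bash
python3 -m creep '0,0.04,0,0,0,0,0 | 0,0.04,0,0,0,0,0 | 0,0,0,0,0,0,0'
python3 -m creep '0,0.03,0,0,0,0,0 | 0,0.02,0,0,0,0,0 | 0,0,0,0,0,0,0'
python3 -m creep '0,0.02,0,0,0,0,0 | 0,0.02,0,0,0,0,0 | 0,0,0,0,0,0,0'
```

```text
time_s: 30.1
tool_pos: [0.5763, 0.06, 0.1211]
tcp_rot: [1.0, 0.005, 0.001, -0.002]
ft_force: [-0.6, 3.5, 5.6]
gripper_width: 0.0118
finger_force: 15.0
time_s: 30.4
tool_pos: [0.5763, 0.0588, 0.1211]
tcp_rot: [1.0, 0.005, 0.002, -0.003]
ft_force: [-0.9, 4.8, 6.9]
gripper_width: 0.0122
finger_force: 15.0
time_s: 30.7
tool_pos: [0.5763, 0.0578, 0.1211]
tcp_rot: [1.0, 0.006, 0.002, -0.003]
ft_force: [-0.7, 7.2, 5.8]
gripper_width: 0.0122
finger_force: 15.0
```

Scaled: 0.0008 m is 0.016.

```bash
python3 -m creep '0,0.016,0,0,0,0,0 | 0,0,0,0,0,0,0 | 0,0,0,0,0,0,0'
python3 -m creep '0,0,0,0,0,0,0.02 | 0,0,0,0,0,0,0.03 | 0,0,0,0,0,0,0.03 | 0,0,-0.6,0,0,0,0.03 | 0,0,-0.6,0,0,0,0 | 0.092,0.942,0,0,0,0,0 | 0.092,0.942,0,0,0,0,0 | 0.092,0.942,0,0,0,0,0' 15
python3 -m creep '0.092,0.942,0,0,0,0,0 | 0.092,0.942,0,0,0,0,0 | 0,0,0,0,0,0,0 | 0,0,0,0,0,0,0 | 0,0,0,0,0,0,0' 15
python3 - <<'E'
from h import *
print(local([.601,-.178,.134]))
crop("side",270,170,90,85,7,"s11",10)
E
```

```text
time_s: 31.0
tool_pos: [0.5763, 0.0575, 0.1211]
tcp_rot: [1.0, 0.006, 0.002, -0.004]
ft_force: [-0.4, 7.9, 5.5]
gripper_width: 0.0122
finger_force: 15.0
time_s: 31.8
tool_pos: [0.5901, -0.0914, 0.1797]
tcp_rot: [1.0, 0.004, -0.0, 0.001]
ft_force: [0.8, 1.1, 0.3]
gripper_width: 0.0027
finger_force: 0.0
time_s: 32.3
tool_pos: [0.6001, -0.1816, 0.1792]
tcp_rot: [1.0, 0.005, -0.001, -0.001]
ft_force: [-0.4, 0.4, 0.1]
gripper_width: 0.0005
finger_force: 0.0
[ 0.00096094 -0.00350287  0.04523154]
```

```bash
python3 - <<'E'
import cv2
a=cv2.imread("pics/s6.png")[395:465,240:300]
for k in("s6","s8","s10","s11"): print(k,cv2.minMaxLoc(cv2.matchTemplate(cv2.imread(f"pics/{k}.png")[370:490,215:325],a,cv2.TM_CCOEFF_NORMED))[1::2])
E
python3 -m creep '0.02,-0.06,0.4,0,0,0,0 | 0,0,0.24,0,0,0,0 | 0,0,0.12,0,0,0,0 | 0,0,0.1,0,0,0,0 | 0,0,0.07,0,0,0,0 | 0,0,0,0,0,0,0 | 0,0,0,0,0,0,0' 15
```

```text
s6 (1.0, (25, 25))
s8 (0.9965199828147888, (25, 25))
s10 (0.8294321298599243, (15, 50))
s11 (0.9729773998260498, (25, 25))
time_s: 33.05
tool_pos: [0.6013, -0.1776, 0.1345]
tcp_rot: [1.0, 0.005, -0.001, -0.001]
ft_force: [-2.3, 4.9, 8.0]
gripper_width: 0.0
finger_force: 4.0
```

Scaled: 0.002 m is 0.04.

```bash
python3 -m creep '0,0,0.04,0,0,0,0 | 0,0,0,0,0,0,0 | 0,0,0,0,0,0,0' 15
python3 -m creep '0,0,-0.24,0,0,0,0 | 0,0,-0.4,0,0,0,0 | 0,0,-0.32,0,0,0,0.03 | 0,0,0,0,0,0,0.03'
python3 - <<'E'
from h import *
print(local([.5762,.0585,.12]))
print(moved("side",219,180,9),moved("top",193,204))
E
```

```text
time_s: 33.35
tool_pos: [0.6013, -0.1776, 0.1344]
tcp_rot: [1.0, 0.005, -0.0, -0.001]
ft_force: [-6.1, 4.8, 17.1]
gripper_width: 0.0004
finger_force: 8.6
time_s: 33.75
tool_pos: [0.6029, -0.181, 0.1817]
tcp_rot: [1.0, 0.004, 0.003, 0.001]
ft_force: [0.1, 0.4, -0.1]
gripper_width: 0.0122
finger_force: 0.0
[-0.02522992 -0.23982296  0.06095635]
(15, 2, 0.922) (13, -8, 0.875)
```

Scaled: -0.048 m is -0.96, -0.0478 m is -0.956.

```bash
python3 -m creep '-0.1,-0.96,0,0,0,0,0.04 | -0.1,-0.96,0,0,0,0,0.04 | -0.1,-0.96,0,0,0,0,0.04 | -0.1,-0.96,0,0,0,0,0.04 | -0.104,-0.956,0,0,0,0,0.04 | 0,0,0,0,0,0,0.04 | 0,0,0.6,0,0,0,0.04 | 0,0,0.58,0,0,0,0.04' 15
python3 -m creep '0,0,0,0,0,0,0.02 | 0,0,0,0,0,0,0 | 0,0,0,0,0,0,0 | 0,0,0,0,0,0,0 | 0,0,0,0,0,0,0' 15
python3 -m creep '0,-0.12,0,0,0,0,0 | 0,-0.12,0,0,0,0,0 | 0,-0.12,0,0,0,0,0 | 0,-0.06,0,0,0,0,0 | 0,0,0,0,0,0,0' 15
```

```text
time_s: 34.65
tool_pos: [0.5744, 0.0595, 0.1192]
tcp_rot: [1.0, 0.004, 0.0, 0.0]
ft_force: [-1.1, -0.1, -0.5]
gripper_width: 0.0399
finger_force: 0.0
time_s: 35.15
tool_pos: [0.5752, 0.0592, 0.1215]
tcp_rot: [1.0, 0.004, 0.001, 0.0]
ft_force: [0.6, -0.7, 2.1]
gripper_width: 0.0117
finger_force: 15.0
time_s: 35.65
tool_pos: [0.5751, 0.0812, 0.1214]
tcp_rot: [1.0, 0.004, 0.001, -0.0]
ft_force: [0.5, -2.3, 6.2]
gripper_width: 0.0118
finger_force: 15.0
```

Scaled: 0.0335 m is 0.67, -0.03 m is -0.6.

```bash
python3 -m creep '0,0,0,0,0,0,0.03 | 0,0,0,0,0,0,0.03 | 0,0,-0.6,0,0,0,0.03 | 0,0,-0.6,0,0,0,0.03 | -0.466,0.67,0,0,0,0,0.03 | -0.466,0.67,0,0,0,0,0.03 | 0,0,0,0,0,0,0.03 | 0,0,0,0,0,0,0.03' 15
python3 - <<'E'
from h import *
print(local([.529,.014,.1121]))
im=vision.read_camera("side");cv2.imwrite("pics/last.png",im[:,:,::-1])
E
```

```text
time_s: 36.45
tool_pos: [0.5277, 0.013, 0.1801]
tcp_rot: [1.0, 0.003, -0.0, -0.0]
ft_force: [0.4, 0.4, 0.2]
gripper_width: 0.0301
finger_force: 0.0
[ 0.00135484 -0.00094298  0.06803111]
```

Scaled: 0.02 m is 0.4, 0.009 m is 0.18.

```bash
python3 -m creep '0.028,-0.02,0.4,0,0,0,0.03 | 0,0,0.4,0,0,0,0.03 | 0,0,0.4,0,0,0,0.03 | 0,0,0.18,0,0,0,0.03 | 0,0,0,0,0,0,0.02 | 0,0,0,0,0,0,0 | 0,0,0,0,0,0,0 | 0,0,0,0,0,0,0' 25
python3 -m creep '0,0,0,0,0,0,0 | 0,0,-0.4,0,0,0,0 | 0,0,-0.6,0,0,0,0 | 0,0,0,0,0,0,0 | 0,0,0,0,0,0,0' 25
python3 - <<'E'
from h import *
print(local([.5095,-.2887,.120]))
E
```

```text
time_s: 37.3
tool_pos: [0.5299, 0.0144, 0.1119]
tcp_rot: [1.0, 0.004, 0.001, -0.0]
ft_force: [-0.7, -0.2, -0.0]
gripper_width: 0.0151
finger_force: 25.0
time_s: 37.8
tool_pos: [0.5296, 0.0141, 0.1617]
tcp_rot: [1.0, 0.004, 0.001, -0.0]
ft_force: [-0.0, 0.2, -2.3]
gripper_width: 0.0151
finger_force: 25.0
[-0.02246814  0.30268553  0.04165654]
```

Scaled: 0.0432 m is 0.864, -0.0032 m is -0.064.

```bash
python3 -m creep '-0.064,0.864,0,0,0,0,0 | -0.064,0.864,0,0,0,0,0 | -0.064,0.864,0,0,0,0,0 | -0.064,0.864,0,0,0,0,0 | -0.064,0.864,0,0,0,0,0 | -0.064,0.864,0,0,0,0,0 | -0.064,0.864,0,0,0,0,0 | 0,0,0,0,0,0,0' 25
python3 -m creep '0,0,0.5,0,0,0,0 | 0,0,0.32,0,0,0,0 | 0,0,0.14,0,0,0,0 | 0,0,0,0,0,0,0 | 0,0,0,0,0,0,0'
python3 -m creep '0,0,0.05,0,0,0,0 | 0,0,0,0,0,0,0 | 0,0,0,0,0,0,0'
```

```text
time_s: 38.6
tool_pos: [0.5059, -0.2976, 0.1595]
tcp_rot: [1.0, -0.003, -0.002, 0.003]
ft_force: [0.4, -0.4, -1.5]
gripper_width: 0.0156
finger_force: 25.0
time_s: 39.1
tool_pos: [0.5097, -0.2881, 0.1132]
tcp_rot: [1.0, 0.004, 0.0, -0.0]
ft_force: [0.8, -0.6, -1.5]
gripper_width: 0.0155
finger_force: 25.0
time_s: 39.4
tool_pos: [0.5097, -0.2884, 0.1111]
tcp_rot: [1.0, 0.004, 0.0, 0.0]
ft_force: [-0.3, 0.3, -1.3]
gripper_width: 0.0151
finger_force: 25.0
```

Scaled: 0.0015 m is 0.03.

```bash
python3 -m creep '0,0,0.03,0,0,0,0 | 0,0,0,0,0,0,0 | 0,0,0,0,0,0,0'
python3 -m creep '0,0,0.02,0,0,0,0 | 0,0,0,0,0,0,0'
```

```text
time_s: 39.7
tool_pos: [0.5098, -0.2885, 0.1097]
tcp_rot: [1.0, 0.004, 0.0, 0.0]
ft_force: [-0.9, 0.6, 3.5]
gripper_width: 0.0154
finger_force: 25.0
time_s: 39.9
tool_pos: [0.5098, -0.2885, 0.1097]
tcp_rot: [1.0, 0.004, 0.0, 0.0]
ft_force: [-2.5, 1.1, 9.1]
gripper_width: 0.0153
finger_force: 25.0
```

```bash
python3 -m creep '0,0,-0.02,0,0,0,0.02 | 0,0,0,0,0,0,0.035 | 0,0,0,0,0,0,0.04 | 0,0,-0.6,0,0,0,0.04 | 0,0,-1,0,0,0,0.04 | -0.02,-0.898,0,0,0,0,0.04 | -0.02,-0.898,0,0,0,0,0.04 | -0.02,-0.898,0,0,0,0,0.04' 15
python3 - <<'E'
from h import *
crop("side",190,140,70,65,5,"a2",10);crop("top",160,160,70,65,5,"b2",10)
for p,q,y,x in(("a","a2",150,90),("b","b2",170,115)):
    a=cv2.imread(f"pics/{p}.png")[y:y+100,x:x+105];print(cv2.minMaxLoc(cv2.matchTemplate(cv2.imread(f"pics/{q}.png"),a,cv2.TM_CCOEFF_NORMED))[1::2],(x,y))
E
python3 -m creep '-0.02,-0.898,0,0,0,0,0.04 | -0.02,-0.898,0,0,0,0,0.04 | -0.02,-0.898,0,0,0,0,0.04 | -0.02,-0.898,0,0,0,0,0.04 | -0.02,-0.898,0,0,0,0,0.04 | -0.02,-0.898,0,0,0,0,0.04 | -0.02,-0.898,0,0,0,0,0.04 | -0.02,-0.898,0,0,0,0,0.04'
python3 -m creep '-0.02,-0.898,0,0,0,0,0.04 | -0.02,-0.898,0,0,0,0,0.04 | 0,0,0,0,0,0,0.04 | 0,0,0,0,0,0,0.04 | 0,0,0,0,0,0,0.04'
python3 - <<'E'
from h import *
print(local([.4915,.295,.1045]))
E
```

```text
time_s: 40.7
tool_pos: [0.5053, -0.1525, 0.1894]
tcp_rot: [1.0, 0.003, 0.001, -0.0]
ft_force: [0.3, 0.2, 0.0]
gripper_width: 0.0399
finger_force: 0.0
(0.9947419762611389, (90, 150)) (90, 150)
(0.9993758201599121, (115, 170)) (115, 170)
time_s: 41.6
tool_pos: [0.4946, 0.2069, 0.189]
tcp_rot: [1.0, 0.004, -0.0, 0.0]
ft_force: [0.8, 0.0, 0.2]
gripper_width: 0.0399
finger_force: 0.0
time_s: 42.1
tool_pos: [0.4924, 0.2933, 0.1888]
tcp_rot: [1.0, 0.003, -0.0, 0.001]
ft_force: [0.0, -0.3, -1.0]
gripper_width: 0.0399
finger_force: 0.0
[-0.00080255 -0.0018254   0.08427054]
```

Scaled: 0.025 m is 0.5, 0.02 m is 0.4.

```bash
python3 -m creep '-0.016,-0.03,0.5,0,0,0,0.04 | 0,0,0.5,0,0,0,0.04 | 0,0,0.4,0,0,0,0.04 | 0,0,0.26,0,0,0,0.04 | 0,0,0,0,0,0,0.02 | 0,0,0,0,0,0,0 | 0,0,0,0,0,0,0 | 0,0,0,0,0,0,0' 25
python3 -m creep '0,0,0,0,0,0,0 | 0,0,0,0,0,0,0' 25
python3 -m creep '0,0,-0.5,0,0,0,0 | 0,0,-0.7,0,0,0,0 | 0,0,-0.7,0,0,0,0 | 0,0,0,0,0,0,0' 25
python3 - <<'E'
from h import *
print(local([.529,.0245,.112]))
E
```

```text
time_s: 42.9
tool_pos: [0.4917, 0.2965, 0.1073]
tcp_rot: [1.0, 0.004, 0.001, -0.0]
ft_force: [0.2, -1.1, 2.6]
gripper_width: 0.0156
finger_force: 25.0
time_s: 43.1
tool_pos: [0.4918, 0.2965, 0.1073]
tcp_rot: [1.0, 0.004, 0.001, -0.0]
ft_force: [-0.1, -1.2, 6.9]
gripper_width: 0.015
finger_force: 25.0
time_s: 43.5
tool_pos: [0.4931, 0.2987, 0.2056]
tcp_rot: [1.0, 0.004, 0.004, -0.003]
ft_force: [0.7, 1.5, -1.6]
gripper_width: 0.015
finger_force: 25.0
[0.03289235 0.27503384 0.09221533]
```

Scaled: 0.0458 m is 0.916, 0.0057 m is 0.114.

```bash
python3 -m creep '0.114,0.916,0,0,0,0,0 | 0.114,0.916,0,0,0,0,0 | 0.114,0.916,0,0,0,0,0 | 0.114,0.916,0,0,0,0,0 | 0.114,0.916,0,0,0,0,0 | 0.114,0.916,0,0,0,0,0 | 0,0,0,0,0,0,0 | 0,0,0,0,0,0,0' 25
python3 -m creep '0,0,0.6,0,0,0,0 | 0,0,0.4,0,0,0,0 | 0,0,0.2,0,0,0,0 | 0,0,0,0,0,0,0 | 0,0,0,0,0,0,0'
python3 - <<'E'
from h import *
print(local([.529,.0245,.1137]))
E
```

```text
time_s: 44.3
tool_pos: [0.5268, 0.0207, 0.2]
tcp_rot: [1.0, 0.002, -0.001, 0.0]
ft_force: [-0.6, 1.2, -1.7]
gripper_width: 0.015
finger_force: 25.0
time_s: 44.8
tool_pos: [0.5277, 0.0233, 0.1414]
tcp_rot: [1.0, 0.005, 0.0, -0.0]
ft_force: [0.0, 0.0, -2.1]
gripper_width: 0.0153
finger_force: 25.0
[ 0.001287   -0.00113312  0.02772177]
```

Scaled: 0.012 m is 0.24, 0.01 m is 0.2.

```bash
python3 -m creep '0.026,-0.022,0.24,0,0,0,0 | 0,0,0.2,0,0,0,0 | 0,0,0.11,0,0,0,0 | 0,0,0,0,0,0,0 | 0,0,0,0,0,0,0'
python3 -m creep '0,0,0.02,0,0,0,0 | 0,0,0,0,0,0,0'
```

```text
time_s: 45.3
tool_pos: [0.5287, 0.0232, 0.1134]
tcp_rot: [1.0, 0.004, -0.0, -0.0]
ft_force: [0.4, -0.0, -0.9]
gripper_width: 0.0152
finger_force: 25.0
time_s: 45.5
tool_pos: [0.5289, 0.0233, 0.1128]
tcp_rot: [1.0, 0.004, 0.0, -0.0]
ft_force: [0.2, 0.3, -2.4]
gripper_width: 0.0151
finger_force: 25.0
```

Scaled: 0.001 m is 0.02.

```bash
python3 -m creep '0,0,0.02,0,0,0,0 | 0,0,0,0,0,0,0'
python3 -m creep '0,0,0.01,0,0,0,0 | 0,0,0,0,0,0,0.025 | 0,0,0,0,0,0,0.035 | 0,0,0,0,0,0,0.035 | 0,0,-0.5,0,0,0,0.035 | 0,0,-0.9,0,0,0,0.035 | 0,0,0,0,0,0,0.035 | 0,0,0,0,0,0,0.035' 15
python3 - <<'E'
from h import *
print(local([.576,.081,.12]))
E
```

```text
time_s: 45.7
tool_pos: [0.529, 0.0234, 0.1126]
tcp_rot: [1.0, 0.004, 0.0, -0.0]
ft_force: [-1.7, -0.1, 4.0]
gripper_width: 0.0151
finger_force: 25.0
time_s: 46.5
tool_pos: [0.5291, 0.0233, 0.1819]
tcp_rot: [1.0, 0.004, 0.001, -0.0]
ft_force: [-0.6, 0.2, 0.0]
gripper_width: 0.035
finger_force: 0.0
[ 0.04718736 -0.05732672  0.06203535]
```

Scaled: 0.032 m is 0.64, 0.03 m is 0.6.

```bash
python3 -m creep '0.472,-0.574,0,0,0,0,0.04 | 0.472,-0.572,0,0,0,0,0.04 | 0,0,0,0,0,0,0.04 | 0,0,0.6,0,0,0,0.04 | 0,0,0.64,0,0,0,0.04 | 0,0,0,0,0,0,0.02 | 0,0,0,0,0,0,0 | 0,0,0,0,0,0,0' 15
python3 -m creep '0,0,0,0,0,0,0 | 0,0,0,0,0,0,0 | 0,0,0,0,0,0,0' 15
python3 -m creep '0,0.08,0,0,0,0,0 | 0,0.08,0,0,0,0,0 | 0,0.06,0,0,0,0,0 | 0,0,0,0,0,0,0'
python3 -m creep '0,0.03,0,0,0,0,0 | 0,0.03,0,0,0,0,0 | 0,0,0,0,0,0,0'
```

```text
time_s: 47.3
tool_pos: [0.576, 0.0809, 0.1201]
tcp_rot: [1.0, 0.004, 0.001, -0.0]
ft_force: [0.5, 0.4, -0.9]
gripper_width: 0.0205
finger_force: 0.0
time_s: 47.6
tool_pos: [0.5763, 0.0811, 0.1206]
tcp_rot: [1.0, 0.004, 0.001, -0.0]
ft_force: [0.1, 0.0, 4.7]
gripper_width: 0.0117
finger_force: 15.0
time_s: 48.0
tool_pos: [0.5764, 0.0718, 0.1206]
tcp_rot: [1.0, 0.004, 0.001, -0.002]
ft_force: [0.1, 3.6, 5.3]
gripper_width: 0.0123
finger_force: 15.0
time_s: 48.3
tool_pos: [0.5763, 0.0697, 0.1206]
tcp_rot: [1.0, 0.005, 0.001, -0.002]
ft_force: [-0.4, 4.9, 7.4]
gripper_width: 0.0119
finger_force: 15.0
```

Scaled: 0.0015 m is 0.03.

```bash
python3 -m creep '0,0.03,0,0,0,0,0 | 0,0.03,0,0,0,0,0 | 0,0,0,0,0,0,0'
python3 -m creep '0,0.02,0,0,0,0,0 | 0,0.02,0,0,0,0,0 | 0,0,0,0,0,0,0'
python3 -m creep '0,0.02,0,0,0,0,0 | 0,0,0,0,0,0,0 | 0,0,0,0,0,0,0'
```

```text
time_s: 48.6
tool_pos: [0.5763, 0.0673, 0.1206]
tcp_rot: [1.0, 0.005, 0.002, -0.002]
ft_force: [-0.6, 4.8, 5.9]
gripper_width: 0.012
finger_force: 15.0
time_s: 48.9
tool_pos: [0.5763, 0.0664, 0.1206]
tcp_rot: [1.0, 0.005, 0.002, -0.003]
ft_force: [-0.1, 6.5, 6.3]
gripper_width: 0.0118
finger_force: 15.0
time_s: 49.2
tool_pos: [0.5763, 0.0659, 0.1206]
tcp_rot: [1.0, 0.006, 0.002, -0.003]
ft_force: [-0.7, 8.8, 6.3]
gripper_width: 0.0122
finger_force: 15.0
```

Scaled: 0.001 m is 0.02.

```bash
python3 -m creep '0,0.02,0,0,0,0,0 | 0,0,0,0,0,0,0 | 0,0,0,0,0,0,0'
python3 -m creep '0,0,0,0,0,0,0.02 | 0,0,0,0,0,0,0.03 | 0,0,0,0,0,0,0.03 | 0,0,-0.6,0,0,0,0.03 | 0,0,-0.6,0,0,0,0 | 0.094,0.97,0,0,0,0,0 | 0.094,0.97,0,0,0,0,0 | 0.094,0.97,0,0,0,0,0' 15
python3 -m creep '0.094,0.97,0,0,0,0,0 | 0.094,0.97,0,0,0,0,0 | 0,0,0,0,0,0,0 | 0,0,0,0,0,0,0 | 0,0,0,0,0,0,0' 15
python3 - <<'E'
from h import *
print(local([.601,-.178,.134]))
crop("side",270,170,90,85,7,"s12",10)
a=cv2.imread("pics/s6.png")[395:465,240:300]
for k in("s6","s11","s12"): print(k,cv2.minMaxLoc(cv2.matchTemplate(cv2.imread(f"pics/{k}.png")[370:490,215:325],a,cv2.TM_CCOEFF_NORMED))[1::2])
E
```

```text
time_s: 49.5
tool_pos: [0.5763, 0.0654, 0.1206]
tcp_rot: [1.0, 0.006, 0.002, -0.004]
ft_force: [-0.8, 8.7, 5.1]
gripper_width: 0.0122
finger_force: 15.0
time_s: 50.3
tool_pos: [0.5904, -0.0881, 0.1792]
tcp_rot: [1.0, 0.004, -0.0, 0.001]
ft_force: [0.5, 0.1, 0.6]
gripper_width: 0.0028
finger_force: 0.0
time_s: 50.8
tool_pos: [0.6006, -0.1812, 0.1787]
tcp_rot: [1.0, 0.004, -0.001, -0.001]
ft_force: [-0.5, 0.6, -0.2]
gripper_width: 0.0006
finger_force: 0.0
[ 0.00046282 -0.00314737  0.0447115 ]
s6 (1.0, (25, 25))
s11 (0.9729773998260498, (25, 25))
s12 (0.9443286657333374, (26, 25))
```

Anvil still pushed back. I'll press the plunger.

Scaled: 0.02 m is 0.4, 0.012 m is 0.24.

```bash
python3 -m creep '0.01,-0.06,0.4,0,0,0,0 | 0,0,0.24,0,0,0,0 | 0,0,0.12,0,0,0,0 | 0,0,0.1,0,0,0,0 | 0,0,0.08,0,0,0,0 | 0,0,0.02,0,0,0,0 | 0,0,0,0,0,0,0 | 0,0,0,0,0,0,0' 15
python3 -m creep '0,0,-0.24,0,0,0,0 | 0,0,-0.4,0,0,0,0 | 0,0,-0.32,0,0,0,0.03 | 0,0,0,0,0,0,0.03'
python3 - <<'E'
from h import *
print(local([.5762,.0665,.12]))
E
```

```text
time_s: 51.65
tool_pos: [0.6013, -0.1769, 0.1343]
tcp_rot: [1.0, 0.005, -0.0, -0.001]
ft_force: [-5.7, 3.7, 16.8]
gripper_width: 0.0003
finger_force: 8.6
time_s: 52.05
tool_pos: [0.603, -0.1802, 0.1817]
tcp_rot: [1.0, 0.004, 0.003, 0.001]
ft_force: [0.6, -0.2, 0.3]
gripper_width: 0.0124
finger_force: 0.0
[-0.02525605 -0.24699595  0.06096254]
```

Scaled: -0.0494 m is -0.988, 0.03 m is 0.6.

```bash
python3 -m creep '-0.1,-0.988,0,0,0,0,0.04 | -0.1,-0.988,0,0,0,0,0.04 | -0.1,-0.988,0,0,0,0,0.04 | -0.1,-0.988,0,0,0,0,0.04 | -0.104,-0.988,0,0,0,0,0.04 | 0,0,0,0,0,0,0.04 | 0,0,0.6,0,0,0,0.04 | 0,0,0.58,0,0,0,0.04' 15
python3 -m creep '0,0,0,0,0,0,0.02 | 0,0,0,0,0,0,0 | 0,0,0,0,0,0,0 | 0,0,0,0,0,0,0 | 0,0,0,0,0,0,0' 15
python3 -m creep '0,-0.1,0,0,0,0,0 | 0,-0.1,0,0,0,0,0 | 0,-0.06,0,0,0,0,0 | 0,0,0,0,0,0,0' 15
python3 -m creep '0,0,0,0,0,0,0.03 | 0,0,0,0,0,0,0.03 | 0,0,-0.6,0,0,0,0.03 | 0,0,-0.6,0,0,0,0.03 | -0.466,0.61,0,0,0,0,0.03 | -0.466,0.61,0,0,0,0,0.03 | 0,0,0,0,0,0,0.03 | 0,0,0,0,0,0,0.03' 15
python3 - <<'E'
from h import *
print(local([.529,.018,.1126]))
E
```

```text
time_s: 52.85
tool_pos: [0.5748, 0.0677, 0.1195]
tcp_rot: [1.0, 0.005, 0.001, 0.0]
ft_force: [-0.3, -0.9, 0.0]
gripper_width: 0.0403
finger_force: 0.0
time_s: 53.35
tool_pos: [0.5753, 0.067, 0.1215]
tcp_rot: [1.0, 0.003, 0.001, 0.0]
ft_force: [0.5, -1.4, 1.9]
gripper_width: 0.0121
finger_force: 15.0
time_s: 53.75
tool_pos: [0.5753, 0.0806, 0.1215]
tcp_rot: [1.0, 0.004, 0.001, 0.0]
ft_force: [1.1, -2.3, 5.2]
gripper_width: 0.0117
finger_force: 15.0
time_s: 54.55
tool_pos: [0.5278, 0.0189, 0.1802]
tcp_rot: [1.0, 0.003, -0.0, -0.0]
ft_force: [-0.0, 0.1, -0.3]
gripper_width: 0.0302
finger_force: 0.0
[0.00124539 0.0009751  0.06755952]
```

Scaled: 0.02 m is 0.4, 0.008 m is 0.16.

```bash
python3 -m creep '0.024,0.02,0.4,0,0,0,0.03 | 0,0,0.4,0,0,0,0.03 | 0,0,0.4,0,0,0,0.03 | 0,0,0.16,0,0,0,0.03 | 0,0,0,0,0,0,0.02 | 0,0,0,0,0,0,0 | 0,0,0,0,0,0,0 | 0,0,0,0,0,0,0' 25
python3 -m creep '0,0,0,0,0,0,0 | 0,0,-0.4,0,0,0,0 | 0,0,-0.6,0,0,0,0 | 0,0,0,0,0,0,0 | 0,0,0,0,0,0,0' 25
python3 - <<'E'
from h import *
print(local([.4445,-.2845,.120]))
E
```

```text
time_s: 55.35
tool_pos: [0.5297, 0.0183, 0.1127]
tcp_rot: [1.0, 0.004, 0.001, -0.0]
ft_force: [1.4, 0.3, -2.0]
gripper_width: 0.0155
finger_force: 25.0
time_s: 55.85
tool_pos: [0.5294, 0.018, 0.1625]
tcp_rot: [1.0, 0.004, 0.0, -0.0]
ft_force: [0.0, -0.3, -2.5]
gripper_width: 0.0152
finger_force: 25.0
[-0.08722579  0.30185761  0.04241208]
```

Scaled: 0.0436 m is 0.872, -0.0125 m is -0.25.

```bash
python3 -m creep '-0.25,0.872,0,0,0,0,0 | -0.25,0.872,0,0,0,0,0 | -0.25,0.872,0,0,0,0,0 | -0.25,0.872,0,0,0,0,0 | -0.25,0.872,0,0,0,0,0 | -0.25,0.872,0,0,0,0,0 | -0.25,0.872,0,0,0,0,0 | 0,0,0,0,0,0,0' 25
python3 -m creep '0,0,0.5,0,0,0,0 | 0,0,0.32,0,0,0,0 | 0,0,0.14,0,0,0,0 | 0,0,0,0,0,0,0 | 0,0,0,0,0,0,0'
python3 -m creep '0,0,0.05,0,0,0,0 | 0,0,0,0,0,0,0 | 0,0,0,0,0,0,0'
```

```text
time_s: 56.65
tool_pos: [0.4395, -0.2963, 0.1605]
tcp_rot: [1.0, -0.003, -0.002, 0.002]
ft_force: [-0.5, 0.6, -2.5]
gripper_width: 0.0152
finger_force: 25.0
time_s: 57.15
tool_pos: [0.4445, -0.2875, 0.1141]
tcp_rot: [1.0, 0.004, -0.0, -0.0]
ft_force: [-0.0, -0.6, -2.7]
gripper_width: 0.0155
finger_force: 25.0
time_s: 57.45
tool_pos: [0.4445, -0.2878, 0.1121]
tcp_rot: [1.0, 0.004, 0.0, 0.0]
ft_force: [1.1, 0.4, -1.0]
gripper_width: 0.0151
finger_force: 25.0
```

Scaled: 0.0015 m is 0.03.

```bash
python3 -m creep '0,0,0.03,0,0,0,0 | 0,0,0,0,0,0,0 | 0,0,0,0,0,0,0'
python3 -m creep '0,0,0.02,0,0,0,0 | 0,0,0,0,0,0,0'
```

```text
time_s: 57.75
tool_pos: [0.4445, -0.2879, 0.1107]
tcp_rot: [1.0, 0.004, 0.0, 0.0]
ft_force: [-0.6, -0.1, 3.7]
gripper_width: 0.0153
finger_force: 25.0
time_s: 57.95
tool_pos: [0.4446, -0.2879, 0.1106]
tcp_rot: [1.0, 0.004, 0.0, 0.0]
ft_force: [-1.6, 0.4, 10.3]
gripper_width: 0.0149
finger_force: 25.0
```

Scaled: -0.05 m is -1, -0.03 m is -0.6.

```bash
python3 -m creep '0,0,-0.02,0,0,0,0.02 | 0,0,0,0,0,0,0.035 | 0,0,0,0,0,0,0.04 | 0,0,-0.6,0,0,0,0.04 | 0,0,-1,0,0,0,0.04 | 0,0,0,0,0,0,0.04' 15
python3 -m creep '0.336,-0.918,0,0,0,0,0.04 | 0.336,-0.918,0,0,0,0,0.04 | 0.336,-0.918,0,0,0,0,0.04 | 0.336,-0.918,0,0,0,0,0.04 | 0.336,-0.918,0,0,0,0,0.04 | 0.336,-0.918,0,0,0,0,0.04 | 0.336,-0.918,0,0,0,0,0.04 | 0.336,-0.918,0,0,0,0,0.04'
python3 -m creep '0,0,0,0,0,0,0.04 | 0,0,0,0,0,0,0.04 | 0,0,0,0,0,0,0.04'
python3 - <<'E'
from h import *
print(local([.5758,.0806,.12]))
E
```

```text
time_s: 58.55
tool_pos: [0.4473, -0.2893, 0.1952]
tcp_rot: [1.0, 0.004, 0.005, 0.003]
ft_force: [0.2, 0.3, -1.0]
gripper_width: 0.0398
finger_force: 0.0
time_s: 59.35
tool_pos: [0.576, 0.0824, 0.1894]
tcp_rot: [1.0, 0.004, -0.0, 0.0]
ft_force: [0.8, -0.5, 0.2]
gripper_width: 0.0403
finger_force: 0.0
time_s: 59.65
tool_pos: [0.5753, 0.0786, 0.1895]
tcp_rot: [1.0, 0.003, -0.001, 0.001]
ft_force: [-0.3, -1.3, -1.1]
gripper_width: 0.04
finger_force: 0.0
[ 0.00064745 -0.00212311  0.06944937]
```

Scaled: 0.0395 m is 0.79, 0.03 m is 0.6.

```bash
python3 -m creep '0.012,-0.04,0.6,0,0,0,0.04 | 0,0,0.79,0,0,0,0.04 | 0,0,0,0,0,0,0.02 | 0,0,0,0,0,0,0 | 0,0,0,0,0,0,0 | 0,0,0,0,0,0,0 | 0,0,0,0,0,0,0' 15
python3 -m creep '0,0.12,0,0,0,0,0 | 0,0.16,0,0,0,0,0 | 0,0.16,0,0,0,0,0 | 0,0.16,0,0,0,0,0 | 0,0.16,0,0,0,0,0 | 0,0.16,0,0,0,0,0 | 0,0.16,0,0,0,0,0 | 0,0,0,0,0,0,0'
python3 -m creep '0,0.08,0,0,0,0,0 | 0,0.06,0,0,0,0,0 | 0,0.04,0,0,0,0,0 | 0,0,0,0,0,0,0'
```

```text
time_s: 60.35
tool_pos: [0.5776, 0.0816, 0.1227]
tcp_rot: [1.0, 0.003, 0.002, 0.0]
ft_force: [-0.2, -2.1, 5.5]
gripper_width: 0.012
finger_force: 15.0
time_s: 61.15
tool_pos: [0.5779, 0.029, 0.1226]
tcp_rot: [1.0, 0.004, 0.002, -0.001]
ft_force: [-0.2, 0.1, 6.9]
gripper_width: 0.0117
finger_force: 15.0
time_s: 61.55
tool_pos: [0.5779, 0.0214, 0.1226]
tcp_rot: [1.0, 0.004, 0.002, -0.001]
ft_force: [-1.2, 2.2, 6.4]
gripper_width: 0.0122
finger_force: 15.0
```

Scaled: 0.003 m is 0.06, 0.002 m is 0.04.

```bash
python3 -m creep '0,0.06,0,0,0,0,0 | 0,0.04,0,0,0,0,0 | 0,0,0,0,0,0,0'
python3 -m creep '0,0.03,0,0,0,0,0 | 0,0,0,0,0,0,0 | 0,0,0,0,0,0,0'
```

```text
time_s: 61.85
tool_pos: [0.578, 0.0166, 0.1227]
tcp_rot: [1.0, 0.005, 0.002, -0.002]
ft_force: [0.6, 3.1, 7.7]
gripper_width: 0.0119
finger_force: 15.0
time_s: 62.15
tool_pos: [0.5779, 0.0164, 0.1226]
tcp_rot: [1.0, 0.005, 0.002, -0.002]
ft_force: [-1.1, 4.0, 7.3]
gripper_width: 0.0117
finger_force: 15.0
```

Scaled: 0.001 m is 0.02.

```bash
python3 -m creep '0,0.02,0,0,0,0,0 | 0,0,0,0,0,0,0'
python3 -m creep '0,0,0,0,0,0,0.025 | 0,0,0,0,0,0,0.04 | 0,0,0,0,0,0,0.04 | 0,0,-0.6,0,0,0,0.04 | 0,0,-0.8,0,0,0,0.04 | 0,0,-0.8,0,0,0,0.04 | 0,0,0,0,0,0,0.04 | 0,0,0,0,0,0,0.04'
python3 -m creep '0,0,0,0,0,0,0.04 | 0,0,0,0,0,0,0.04 | 0,0,0,0,0,0,0.04'
python3 - <<'E'
from h import *
crop("side",270,160,230,220,2.7,"fin",20)
E
```

```text
time_s: 62.35
tool_pos: [0.5779, 0.0163, 0.1226]
tcp_rot: [1.0, 0.005, 0.002, -0.003]
ft_force: [-0.8, 5.5, 7.8]
gripper_width: 0.0119
finger_force: 15.0
time_s: 63.15
tool_pos: [0.5769, 0.0112, 0.2311]
tcp_rot: [1.0, 0.003, 0.0, 0.0]
ft_force: [0.4, 0.7, -0.5]
gripper_width: 0.04
finger_force: 0.0
time_s: 63.45
tool_pos: [0.5763, 0.0119, 0.2293]
tcp_rot: [1.0, 0.004, -0.001, 0.0]
ft_force: [0.7, 0.1, 0.0]
gripper_width: 0.0398
finger_force: 0.0
```

View pics/fin.png

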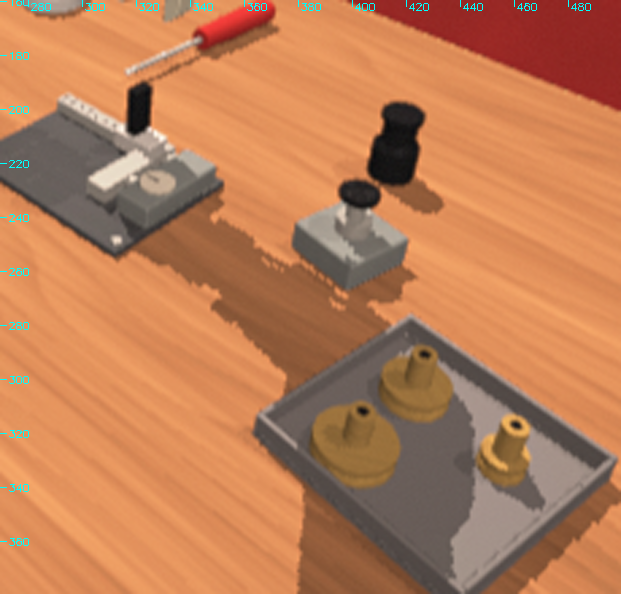

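The gauge is shut with its blades touching at (125,170). The plunger is up at (360,190). All three pulleys stand upright in the tray at (355,440), (415,385) and (505,455), and nothing is being touched.

```bash
python3 -c "
from bench import ticket
print(ticket.finish_job())"
```

```text
the job is handed in; nothing more can be done
None
```

The job is handed in: the 28, 44 and 52 mm pulleys were each gauged and logged in that order and now stand upright in the tray, and the empty gauge is shut; the hand-in call returned no verdict.

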